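# Clamp the inclined mixer's carousel and load the last sample pot

## Robot

A 6-joint arm with a two-finger parallel gripper is mounted at the origin on the work surface. World frame = base frame: x ahead of the robot, y to its left, z up, the work surface at z = 0. Lengths are in m, angles in rad, forces in N, time in s.
With the tool pointing down it reaches from about 0.35 to 0.85 m from the base axis. Payload 8.1 kg.
Tool frame: the origin (TCP) lies on the centre line of the jaws, within the pads' length; the fingertips stand 22 mm ahead of it and the grasp point (between the pads) lies 3 mm ahead of it; z points along the fingers, y is the line along which they close (so a half turn about z gives the same grasp; the last joint's range is limited). The gripper opens to 93 mm and grips with 3 to 60 N. Pads are 15 mm wide; open, the fingers measure 128 mm over their backs; the gripper's body (75 mm by 188 mm) begins 65 mm behind the grasp point.
Start: joints at [-1.258, 0.13, 1.488, -0, 1.523, -0.085], TCP at [0.232, -0.553, 0.241] pointing down, gripper open.
Joint ranges: [-2.96, 2.96], [-0.89, 2.26], [0.02, 2.5], [-1.34, 4.48], [0, 2.73], [-2.66, 2.66]. Speed limits (rad/s): [2.39, 2.39, 2.79, 3.14, 3.14, 3.14].

## Interface

Orientations are given as a rotation vector (axis times angle).
In Python, from plant import robot gives the robot as it stands.
- The arm moves only by the shell command python3 inch.py [FORCE], which reads ROWS from standard input. ROWS is a JSON list of rows, 1 to 20 of them, each an object with the fields jaw (the finger opening in m), xyz (a list: dx, dy, dz in units of 5 mm), spin (a turn about the tool's z in units of 0.05 rad); a field left out counts as zero (the opening has to be given); each row shifts and turns the commanded pose from where the row before left it, along the tool's axes as they then stand; what a row does not reach is not made up. A row lasts 1/10 s, in which the tool goes at most 0.05 m and 0.15 rad, less where a joint would pass 70% of its speed; a pose out of reach is approached as far as the arm can. The fingers move at their own pace and stop on an object; FORCE is the grip in N (left out, the last holds). Time passes only in rows, so rows that do not move let the fingers close. It prints the time, the measured TCP pose, the force, the opening and the grip force at its end. Input that does not fit is refused with a message, and nothing moves.
- robot.read_state(): the state, without advancing time (a new reading comes with each control period).
- robot.read_camera(name): name is "side" or "top" or "wrist"; returns a dict with "image" (384x512x3 uint8, red, green, blue), "fx", "fy", "cx", "cy" (pixels), "R" (3x3) and "t" (3): a world point X has camera coordinates R X + t. Camera axes: x right, y down, z forward; pixel columns grow to the right and rows downward; lengths in m; the calibration is good to about 2 mm. The wrist camera is an equidistant fisheye: a pixel r from the principal point sees the ray r / f radians off the axis. A picture is of the moment at which its call begins. There is no depth.
- robot.close_job(): hands the job in; it is judged then, once.
The state is a dict: "t": time; "q": joint angles; "dq": joint speeds; "joint_torque": joint torques, N m; "tool_pos": TCP position; "orientation": TCP orientation; "force": force on the tool from outside, world axes, zero at the start; "wrist_torque": the same for the moment, N m; "opening": finger opening in m; "gripper_force": force on a finger pad.
Only numpy, scipy, OpenCV 4.12 (cv2) and the standard library are available. Lean on these libraries where they do the work, as an engineer would, in place of code of your own. Each camera call takes 0.05 s, during which the arm holds its last target. There are 200 camera calls.

## Task

Screw the red wing nut down clockwise on the inclined mixer's spindle until it meets the spring washer, then give it about a quarter turn more, without forcing it. Then lower the orange-lidded sample pot gently into the empty blue holder on the carousel until it sits fully home, let go, and leave the other things on the bench where they are.

Things in the scene. Friction and masses are not known exactly. Their poses are not given: they have to be found in the camera images.
- mixer: Inclined rotary mixer, fixed to the bench: white housing 220 x 200 mm, 68 mm high, that carries a grey motor in a yoke. Origin: centre of its underside on the bench; its x axis points away from its control panel, z up. Its spindle leans 30 degrees from vertical towards its own -x side (the panel side, roughly towards the robot).
- carousel: Aluminium disc on the mixer's spindle, 250 mm across, 8 mm thick, with 4 blue holders centred 95 mm from the axis; three hold fixed white-lidded pots (lids 46 mm across, tops 76 mm above the disc), one is empty. Origin: centre of the disc's upper face; z along the spindle, out of the disc, 30 degrees from vertical. The stopped motor keeps it from turning.
- washer_top (a point): Centre of the upper face of the spring washer on the spindle, 18 mm above the disc's upper face; same axes as the carousel (z along the spindle). The nut bears on this face; the washer gives about 25 N per mm when pressed.
- nut_grip (a point): Where to hold the red wing nut: on its axis, 31 mm above its lower face; moves with it. z along the spindle, outwards; x along its bar. Bar: 52 mm long (x), 14 mm thick (y), 28 mm tall, reaching from 21 mm below to 7 mm above this point; grip its thickness. Below it a round foot, 30 mm across, 10 mm tall. The nut is started on the thread and cannot come off.
- nut (a joint): Turn of the nut, rad, growing clockwise seen looking down onto the disc. 0: its face just meets the spring washer; negative: still to go (starts 0.5 to 0.8 turn short); positive: tightened. 4 mm per turn. It turns freely (0.03 N m) up to 0, then resistance rises steadily, to 0.2 to 0.3 N m a quarter turn on; it stays where it is left.
- holder_floor (a point): Centre of the inner floor of the empty blue holder, 2 mm above the disc's upper face; same axes as the carousel (z along the holder's axis). A tapered cup, open at the top, rim 38 mm above the disc; 49 mm across outside and 43 mm inside at the rim, about 35 mm inside at the floor. A pot let go before it stands on the floor can hang askew in it.
- pot: Loose sample pot, 70 g, 74 mm tall: white body tapering from 32 mm across at the base to 41 mm at 60 mm height, with an orange screwed-on lid 46 mm across from 58 to 74 mm height. Origin: centre of its underside, z up through the lid; stands upright on the bench at the start. Hold it by the lid.
- amber_jar: Bystander: amber jar with black cap, 54 mm across, 85 mm tall. Origin: centre of its underside.
- detergent: Bystander: green bottle with white cap, 66 mm across, 190 mm tall. Origin: centre of its underside.
- beaker: Bystander: steel cup, 68 mm across, 85 mm tall. Origin: centre of its underside.

How it is judged:
On the way, in this order (a step that is already met when the one before it is completed fails the run):
1. the nut is tightened about a quarter turn past the washer (0.8 to 2.4 rad) and let go (value of joint nut between 0.8 and 2.4 rad and contact force between the fingers and carousel below 0.5 N), for 0.3 s.
2. the sample pot is fully home in the empty holder (distance between pot and holder_floor below 0.005 m and angle between the z axis of pot and the z axis of carousel, either way round below 0.12 rad), for 0.2 s.
At the end, for the whole second after the job is handed in: The nut stands 0.8 to 2.4 rad past where it meets the washer; the pot rests released in the empty holder, its base within 5 mm of the centre of the floor and less than 3 mm above it, its axis within 0.12 rad of the holder's, at rest (all of step 2 and value of joint nut between 0.8 and 2.4 rad and z of pot in the frame of holder_floor below 0.003 m and linear speed of pot below 0.02 m/s); the robot touches nothing.
It fails at once if the nut is forced (more than 3 rad past the washer) (value of joint nut above 3 rad).
It fails at once if the pot is rammed or dropped into the carousel (over 30 N) (contact force between pot and carousel above 30 N).
It fails at once if a bystander is shifted by over 40 mm or tipped (distance of any of amber_jar, detergent, beaker from where it was at the start of the episode above 0.04 m or angle between any of amber_jar, detergent, beaker's own z axis and vertical above 0.5 rad).
It also fails if it takes over 72 s, if anything falls off the work surface, if the arm or the gripper's body presses on something with over 40 N, if the wrist force passes 120 N, or if a joint passes its speed limit or range.

## Working session

There is one attempt and no reset: what is moved stays moved. The work goes in short steps, Python scripts to look and compute and a shell command to move; the robot and the scene stay as the last step left them, time stands still between calls to the robot, and variables do not carry over. Pictures are saved under pics/ and viewed, at most 10 in all, crops included, and the job is handed in when it is done.

```bash
ls; mkdir -p pics; python3 - <<'E'
from plant import robot
import cv2,numpy as np
ims=[]
for n in ["side","top","wrist"]:
    c=robot.read_camera(n); np.savez(f"pics/{n}0.npz",**c)
    cv2.imwrite(f"pics/{n}0.png",c["image"][:,:,::-1])
    print(n,c["fx"],c["cx"],c["cy"],np.round(c["R"],3).tolist(),np.round(c["t"],3), np.round(-c["R"].T@c["t"],3))
s=robot.read_state();print(s)
E
```

```text
inch.py
pics
plant.py
side 435.09404211199825 251.16280608952113 194.15014570474878 [[-0.729, -0.685, -0.007], [-0.43, 0.466, -0.774], [0.533, -0.561, -0.634]] [0.422 0.385 1.184] [-0.158  0.774  1.051]
top 482.56344734564806 251.11957384403917 193.40661108970397 [[0.015, -1.0, 0.005], [-0.994, -0.015, -0.109], [0.11, -0.004, -0.994]] [-0.007  0.599  1.523] [0.429 0.008 1.579]
wrist 297.3186396354542 255.95619085731815 191.78565478095396 [[0.387, -0.922, -0.003], [-0.888, -0.374, 0.267], [-0.247, -0.101, -0.964]] [-0.601 -0.031  0.392] [ 0.301 -0.526  0.384]
{'t': 0.15, 'q': array([-1.25840055e+00,  1.30987386e-01,  1.48900497e+00,  9.58520891e-06,
        1.52304294e+00, -8.53894389e-02]), 'dq': array([ 0.00113577, -0.00149853, -0.002814  , -0.00028569,  0.00190083,
       -0.00039779]), 'joint_torque': array([ 1.02924521e-03, -5.60476041e+01, -4.92333877e+01,  7.67870271e-02,
        3.05370789e-02, -1.09237235e-04]), 'tool_pos': array([ 0.23232897, -0.55274683,  0.23984187]), 'orientation': array([-3.07825321e+00, -6.20443958e-01,  2.41604288e-04]), 'force': array([-0.40615176,  0.032501  ,  0.19034582]), 'wrist_torque': array([-0.0072531 , -0.01753819, -0.06916076]), 'gripper_force': 0.0, 'opening': 0.09268624237666864}
```
View pics/side0.png

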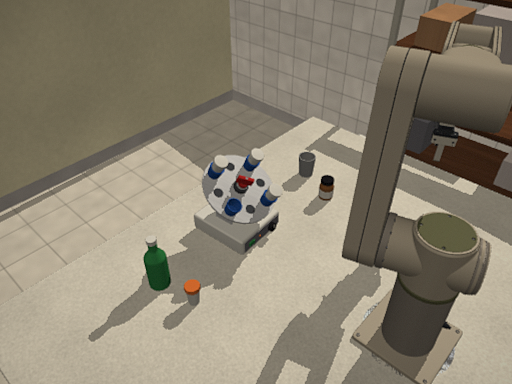

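View pics/top0.png

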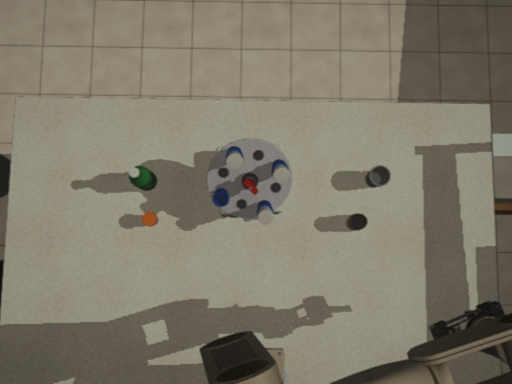

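The side view shows the red nut at about (243,182), the empty blue holder at (234,207) and the orange lid at (192,287). The top view shows the nut at (250,185), the holder at (221,198) and the lid at (149,219). White lids are at about (235,158), (281,174) and (265,216) in the top view.

```bash
cat > h.py <<'E'
import numpy as np, cv2
from scipy.spatial.transform import Rotation as Rot
def snap(robot,name,tag):
    c=robot.read_camera(name); np.savez(f"pics/{tag}.npz",**c); return c
def ray(c,uv,fish=False):
    x=(uv[0]-c["cx"])/c["fx"]; y=(uv[1]-c["cy"])/c["fy"]
    if fish:
        r=np.hypot(x,y); d=np.array([x/r*np.sin(r),y/r*np.sin(r),np.cos(r)])
    else: d=np.array([x,y,1.])
    d=c["R"].T@d
    return -c["R"].T@c["t"], d/np.linalg.norm(d)
def proj(c,X,fish=False):
    p=c["R"]@X+c["t"]
    if fish:
        th=np.arctan2(np.hypot(p[0],p[1]),p[2]); k=th/np.hypot(p[0],p[1])
    else: k=1/p[2]
    return np.array([c["cx"]+c["fx"]*p[0]*k,c["cy"]+c["fy"]*p[1]*k])
def plane(r,z): o,d=r; return o+d*(z-o[2])/d[2]
def tri(*rs):
    A=np.zeros((3,3));b=np.zeros(3)
    for o,d in rs:
        P=np.eye(3)-np.outer(d,d);A+=P;b+=P@o
    X=np.linalg.solve(A,b)
    return X,[round(1000*np.linalg.norm((np.eye(3)-np.outer(d,d))@(X-o)),1) for o,d in rs]
def mask(c,col):
    h=cv2.cvtColor(c["image"],cv2.COLOR_RGB2HSV)
    H,S,V=[h[:,:,i].astype(int) for i in range(3)]
    if col=="red": m=((H<5)|(H>172))&(S>150)&(V>60)
    if col=="orange": m=(H>=5)&(H<14)&(S>180)&(V>100)
    if col=="blue": m=(H>105)&(H<130)&(S>120)&(V>25)
    if col=="white": m=(S<60)&(V>175)
    return m.astype(np.uint8)
def blobs(m,amin=8):
    n,l,st,ce=cv2.connectedComponentsWithStats(m)
    return [(st[i,4],np.round(ce[i],1),st[i,:4]) for i in range(1,n) if st[i,4]>=amin]
def local(state,target):
    """target minus TCP in tool axes"""
    return Rot.from_rotvec(state["orientation"]).inv().apply(np.asarray(target)-state["tool_pos"])
E
python3 - <<'E'
from h import *
for n in ["side","top","wrist"]:
    c=dict(np.load(f"pics/{n}0.npz"))
    for col in ["red","orange","blue"]:
        for b in blobs(mask(c,col)): print(n,col,b[0],b[1],b[2])
E
```

```text
side red 131 [243.6 181. ] [236 175  18  13]
side orange 177 [191.5 286.3] [184 280  16  15]
side blue 92 [248.9 164.9] [243 155  16  16]
side blue 95 [213.4 172.6] [208 163  16  16]
side blue 94 [265.9 199.9] [260 190  17  16]
side blue 215 [232.6 206.5] [225 198  17  18]
top red 116 [249.8 184.5] [243 178  14  16]
top orange 146 [149.  218.6] [142 212  15  14]
top blue 40 [234.3 149.3] [228 147  13   6]
top blue 38 [278.9 163.1] [273 161  14   7]
top blue 204 [220.3 197.3] [213 189  15  18]
top blue 50 [264.3 204.1] [258 201  14   8]
wrist blue 1076 [487.7 141.6] [465 122  44  46]
```

View pics/wrist0.png

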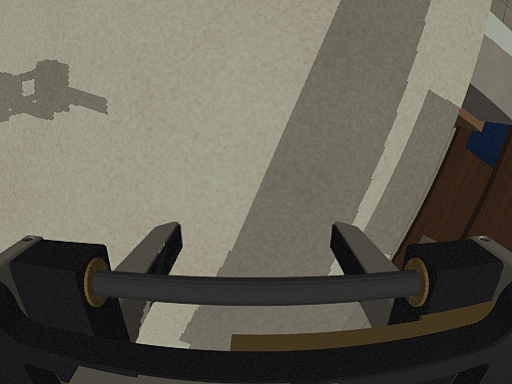

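The wrist view shows bare bench only, with the fingers at about (165,260) and (350,260). Next I'll get coarse positions.

```bash
python3 - <<'E'
from h import *
s=dict(np.load("pics/side0.npz"));t=dict(np.load("pics/top0.npz"));w=dict(np.load("pics/wrist0.npz"))
for n,a,b in [("nut",(243.6,181),(249.8,184.5)),("pot",(191.5,286.3),(149,218.6)),("holder",(232.6,206.5),(220.3,197.3))]:
    X,e=tri(ray(s,a),ray(t,b)); print(n,X.round(4),e)
for n,p in [("jar",(357,221)),("beaker",(377,176)),("det",(136,172))]:
    print(n,plane(ray(t,p),0.085).round(3))
for c in (s,t): print(blobs(mask(c,"white"),15))
from plant import robot
st=robot.read_state(); R=Rot.from_rotvec(st["orientation"]).as_matrix(); print(R.round(3))
print("cam in tool",R.T@(-w["R"].T@w["t"]-st["tool_pos"]), (w["R"]@R).round(3))
E
```

```text
nut [0.6036 0.0065 0.2191] [np.float64(0.6), np.float64(0.6)]
pot [0.5105 0.3199 0.0684] [np.float64(0.7), np.float64(0.7)]
holder [0.5689 0.0913 0.1878] [np.float64(0.6), np.float64(0.6)]
jar [ 0.512 -0.327  0.085]
beaker [ 0.654 -0.391  0.085]
det [0.655 0.363 0.085]
[(np.int32(54731), array([170.9, 272. ]), array([  0, 117, 359, 267], dtype=int32)), (np.int32(492), array([348.4, 139.3]), array([328, 128,  38,  24], dtype=int32)), (np.int32(740), array([225.4, 176.8]), array([208, 155,  37,  58], dtype=int32)), (np.int32(465), array([446.3, 180.9]), array([402, 164,  76,  31], dtype=int32)), (np.int32(27), array([ 61.2, 183.1]), array([ 50, 177,  25,  13], dtype=int32)), (np.int32(862), array([411.3, 205.5]), array([390, 188,  61,  32], dtype=int32)), (np.int32(71), array([ 22.1, 202.7]), array([  0, 190,  49,  25], dtype=int32)), (np.int32(304), array([ 10.4, 224.6]), array([  0, 215,  25,  22], dtype=int32)), (np.int32(6818), array([484.3, 324.1]), array([432, 224,  80, 160], dtype=int32)), (np.int32(929), array([ 19.1, 244.6]), array([  0, 226,  45,  41], dtype=int32)), (np.int32(1876), array([356.8, 329. ]), array([325, 268,  72, 116], dtype=int32)), (np.int32(543), array([292.7, 373.6]), array([276, 360,  34,  24], dtype=int32))]
[]
[[ 0.922  0.387 -0.   ]
 [ 0.387 -0.922  0.001]
 [ 0.    -0.001 -1.   ]]
cam in tool [ 0.07407896  0.00196138 -0.14434935] [[-0.     1.     0.001]
 [-0.964  0.    -0.267]
 [-0.267 -0.001  0.964]]
```

Units first: shifts go in units of 5 mm and turns go in units of 0.05 rad. So 0.0355 m is 7.1, -0.0312 m is -6.24.

```bash
echo '[{"jaw": 0.093,"xyz": [7.1,-6.24,-2.46]},{"jaw": 0.093,"xyz": [7.1,-6.24,-2.46]},{"jaw": 0.093,"xyz": [7.1,-6.24,-2.46]},{"jaw": 0.093,"xyz": [7.1,-6.24,-2.46]},{"jaw": 0.093,"xyz": [7.1,-6.24,-2.46]},{"jaw": 0.093,"xyz": [7.1,-6.24,-2.46]},{"jaw": 0.093,"xyz": [7.1,-6.24,-2.46]},{"jaw": 0.093,"xyz": [7.1,-6.24,-2.46]},{"jaw": 0.093,"xyz": [7.1,-6.24,-2.46]},{"jaw": 0.093,"xyz": [7.1,-6.24,-2.46]},{"jaw": 0.093,"xyz": [7.1,-6.24,-2.46]},{"jaw": 0.093,"xyz": [7.1,-6.24,-2.46]},{"jaw": 0.093,"xyz": [7.1,-6.24,-2.46]}]' | python3 inch.py
echo '[{"jaw": 0.093,"spin": -2.89},{"jaw": 0.093,"spin": -2.89},{"jaw": 0.093,"spin": -2.89},{"jaw": 0.093,"spin": -2.89},{"jaw": 0.093,"spin": -2.89},{"jaw": 0.093,"spin": -2.89},{"jaw": 0.093,"spin": -2.89},{"jaw": 0.093,"spin": -2.89},{"jaw": 0.093,"spin": -2.89},{"jaw": 0.093,"spin": -2.89},{"jaw": 0.093,"spin": -2.89},{"jaw": 0.093,"spin": -2.89},{"jaw": 0.093,"spin": -2.89},{"jaw": 0.093,"spin": -2.89},{"jaw": 0.093,"spin": -2.89},{"jaw": 0.093,"spin": -2.89},{"jaw": 0.093,"spin": -2.89},{"jaw": 0.093,"spin": -2.89},{"jaw": 0.093,"spin": -2.89},{"jaw": 0.093}]' | python3 inch.py
python3 - <<'E'
from h import *
from plant import robot
c=snap(robot,"wrist","w1"); cv2.imwrite("pics/w1.png",c["image"][:,:,::-1])
print(robot.read_state()["q"].round(3))
for col in ["red","blue","orange"]:
    for b in blobs(mask(c,col)): print(col,b[0],b[1],b[2])
E
```

```text
t: 1.45
tool_pos: [0.5012, 0.0016, 0.4009]
orientation: [3.079, 0.621, 0.0]
force: [0.5, -0.1, 0.6]
opening: 0.0931
gripper_force: 0.0
t: 3.45
tool_pos: [0.5007, -0.0004, 0.4003]
orientation: [0.007, -3.141, -0.0]
force: [-0.7, 0.9, -0.6]
opening: 0.0928
gripper_force: 0.0
[-0.103 -0.146  1.476  0.     1.813 -1.673]
red 585 [260.7 258.5] [243 241  36  36]
blue 215 [232.1 205.4] [211 186  34  28]
blue 888 [323.4 221.7] [308 204  37  38]
blue 24 [195.1 275. ] [188 274  15   3]
blue 14 [204.1 306.9] [201 305   7   5]
blue 162 [290.2 312.3] [278 306  34  25]
orange 428 [429.1 167.3] [418 156  23  24]
```

View pics/w1.png

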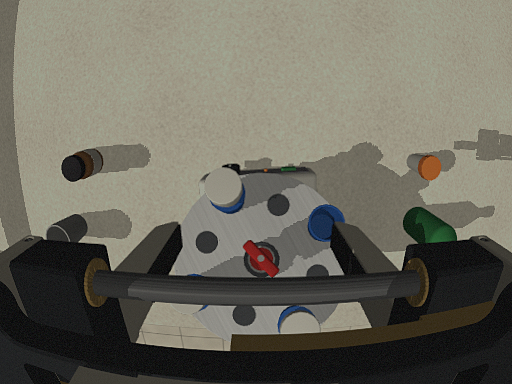

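The wrist view shows the red bar from about (247,245) to (275,273), the empty holder's mouth around (324,222), and the orange lid at (429,167). I'll take two more wrist views further back.

```bash
echo '[{"jaw": 0.093,"xyz": [8,0,0]},{"jaw": 0.093,"xyz": [8,0,0]},{"jaw": 0.093},{"jaw": 0.093}]' | python3 inch.py
python3 - <<'E'
from h import *
from plant import robot
c=snap(robot,"wrist","w2")
for col in ["red","blue","orange"]:
    for b in blobs(mask(c,col)): print(col,b[0],b[1],b[2])
E
echo '[{"jaw": 0.093,"xyz": [0,10,0]},{"jaw": 0.093,"xyz": [0,10,0]},{"jaw": 0.093},{"jaw": 0.093}]' | python3 inch.py
python3 - <<'E'
from h import *
from plant import robot
c=snap(robot,"wrist","w3")
for col in ["red","blue","orange"]:
    for b in blobs(mask(c,col)): print(col,b[0],b[1],b[2])
a=dict(np.load("pics/w2.npz"))["image"][130:290,150:400]; b=c["image"][130:290,50:300]
cv2.imwrite("pics/v.png",cv2.resize(np.vstack([a,b]),None,fx=1.8,fy=1.8,interpolation=cv2.INTER_NEAREST)[:,:,::-1])
E
```

```text
t: 3.9
tool_pos: [0.4205, -0.0006, 0.401]
orientation: [0.003, 3.14, -0.0]
force: [0.2, 0.3, -0.2]
opening: 0.0926
gripper_force: 0.0
red 241 [263.8 315.2] [250 306  28  21]
red 17 [269.2 307.4] [267 306   5   5]
blue 60 [241.1 253.2] [231 238  15  27]
blue 465 [321.2 268.2] [305 258  34  19]
blue 207 [208.7 328.9] [188 320  31  29]
orange 373 [423.8 207.6] [413 197  22  23]
t: 4.35
tool_pos: [0.4211, 0.1007, 0.4001]
orientation: [0.006, -3.14, 0.001]
force: [0.5, 0.1, 0.3]
opening: 0.0931
gripper_force: 0.0
red 198 [187.4 313.8] [173 303  26  22]
red 22 [196.4 306.8] [193 305   6   6]
blue 462 [247.9 269.7] [231 260  35  18]
blue 187 [147.2 329.9] [140 317  14  27]
blue 37 [222.3 348.4] [217 346  12   5]
orange 440 [377.4 209.7] [365 199  25  23]
```

View pics/v.png

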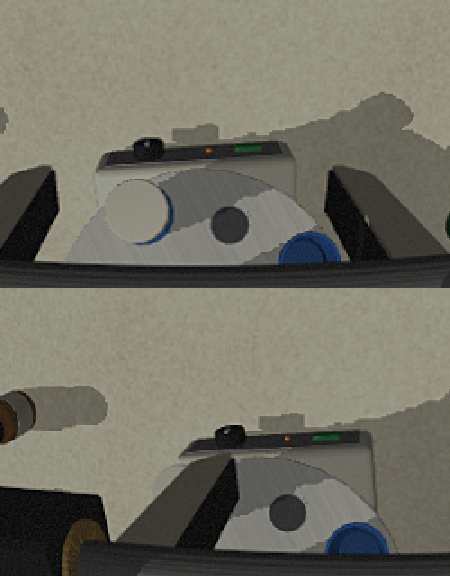

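The views from further back are occluded by the gripper bar, so I'll go forward instead.

Scaled: -0.045 m is -9, -0.02 m is -4.

```bash
echo '[{"jaw": 0.093,"xyz": [-9,-4,-2]},{"jaw": 0.093,"xyz": [-9,-4,-2]},{"jaw": 0.093,"xyz": [-9,-4,0]},{"jaw": 0.093,"xyz": [-9,-4,0]},{"jaw": 0.093},{"jaw": 0.093}]' | python3 inch.py
python3 - <<'E'
from h import *
from plant import robot
c=snap(robot,"wrist","w4")
for col in ["red","blue","orange"]:
    for b in blobs(mask(c,col)): print(col,b[0],b[1],b[2])
E
echo '[{"jaw": 0.093,"xyz": [-8,8,0]},{"jaw": 0.093,"xyz": [-8,8,0]},{"jaw": 0.093},{"jaw": 0.093}]' | python3 inch.py
python3 - <<'E'
from h import *
from plant import robot
c=snap(robot,"wrist","w5")
for col in ["red","blue","orange"]:
    for b in blobs(mask(c,col)): print(col,b[0],b[1],b[2])
a=dict(np.load("pics/w4.npz"))["image"][90:290,130:400]; b=c["image"][40:240,90:360]
cv2.imwrite("pics/v2.png",cv2.resize(np.vstack([a,b]),None,fx=1.5,fy=1.5,interpolation=cv2.INTER_NEAREST)[:,:,::-1])
E
```

```text
t: 5.0
tool_pos: [0.6012, 0.0174, 0.4176]
orientation: [-0.004, -3.137, -0.0]
force: [-0.8, 0.2, 0.9]
opening: 0.0931
gripper_force: 0.0
red 749 [245.7 176.3] [227 155  38  40]
blue 452 [217.  129.4] [195 107  37  35]
blue 1198 [313. 145.] [295 125  38  42]
blue 279 [190.7 219.8] [180 197  19  38]
blue 36 [275.6 263.4] [266 254  25  15]
orange 436 [420.6 111.3] [409  99  23  25]
t: 5.45
tool_pos: [0.6705, 0.0916, 0.4205]
orientation: [0.005, -3.141, 0.0]
force: [0.5, -0.2, 0.7]
opening: 0.0928
gripper_force: 0.0
red 729 [182.6 117.7] [164  95  37  41]
blue 573 [165.1  79.2] [143  54  37  39]
blue 1304 [255.1  90. ] [236  69  39  44]
blue 582 [126.8 165.6] [100 138  42  43]
blue 345 [225.2 200.9] [198 176  42  36]
orange 472 [386.1  69.2] [374  57  25  25]
```

View pics/v2.png

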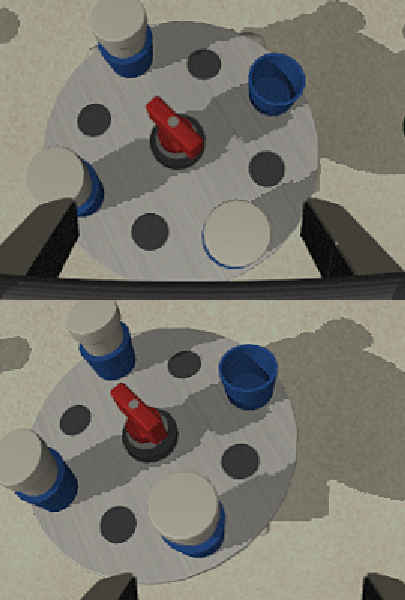

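The new views show four dark spots on the disc in both frames: w4 (266,133), (193,170), (307,202), (230,245), and w5 (213,83), (140,119), (250,147), (169,189). The bar is seen well, with a grey thread dot near w4 (246,171). Next I'll triangulate these.

```bash
cat > m.py <<'E'
from h import *
w4=dict(np.load("pics/w4.npz"));w5=dict(np.load("pics/w5.npz"));w1=dict(np.load("pics/w1.npz"))
def dark(c,p,r=13):
    g=c["image"].max(2).astype(int);u,v=map(int,p)
    m=np.zeros(g.shape,np.uint8);m[v-r:v+r+1,u-r:u+r+1]=(g[v-r:v+r+1,u-r:u+r+1]<75)
    b=max(blobs(m),key=lambda b:b[0]);return b[1]
D4=[(266,133),(193,170),(307,202),(230,245)];D5=[(213,83),(140,119),(250,147),(169,189)]
P=[]
for a,b in zip(D4,D5):
    a=dark(w4,a);b=dark(w5,b);X,e=tri(ray(w4,a,1),ray(w5,b,1));P.append(X);print(a,b,X.round(4),e)
P=np.array(P);C=P.mean(0);U,S,Vt=np.linalg.svd(P-C);n=Vt[2]*np.sign(Vt[2][2])
print("centre",C.round(4),"n",n.round(3),"tilt",np.degrees(np.arccos(n[2])).round(1),"az",np.degrees(np.arctan2(n[1],n[0])).round(1),"plane res mm",((P-C)@n*1e3).round(1),"r",np.linalg.norm(P-C,axis=1).round(4))
# rigid normal: azimuth from fit, 30 deg
print("angles from lean-frame")
ex=np.array([1,0,0])-n*n[0];ex/=np.linalg.norm(ex);ey=np.cross(n,ex)
print([np.degrees(np.arctan2((p-C)@ey,(p-C)@ex)).round(1) for p in P])
def ang(uv4,uv5): return tri(ray(w4,uv4,1),ray(w5,uv5,1))
print("pot lid",ang((420.6,111.3),(386.1,69.2)))
print("holder blob",ang((313,145),(255.1,90)))
for c in (w4,w5,w1):
    m=mask(c,"red");pts=cv2.findNonZero(m);print(cv2.minAreaRect(pts))
E
python3 m.py
python3 - <<'E'
from h import *
o=[]
for n,(u,v) in [("w4",(246,174)),("w5",(183,116))]:
    c=dict(np.load(f"pics/{n}.npz"));o.append(cv2.resize(c["image"][v-28:v+28,u-28:u+28],None,fx=6,fy=6,interpolation=cv2.INTER_NEAREST))
for n,(u,v) in [("w4",(313,145)),("w5",(255,90))]:
    c=dict(np.load(f"pics/{n}.npz"));o.append(cv2.resize(c["image"][v-28:v+28,u-28:u+28],None,fx=5,fy=5,interpolation=cv2.INTER_NEAREST))
i=np.vstack([np.hstack(o[:2]),np.pad(np.hstack(o[2:]),((0,0),(0,112),(0,0)))])
i=cv2.convertScaleAbs(i[:600],alpha=1.6)
cv2.imwrite("pics/v3.png",i[:,:,::-1])
E
```

```text
[265.4 132. ] [212.3  82.4] [0.5554 0.0293 0.1477] [np.float64(0.0), np.float64(0.0)]
[192.3 169.4] [139.5 119.6] [ 0.6032 -0.0705  0.1715] [np.float64(0.1), np.float64(0.1)]
[307.2 202.1] [249.6 147. ] [0.6413 0.0821 0.1993] [np.float64(0.1), np.float64(0.1)]
[229.4 244. ] [168.2 189.2] [ 0.6892 -0.0178  0.2222] [np.float64(0.1), np.float64(0.1)]
centre [0.6223 0.0058 0.1852] n [-0.495 -0.035  0.868] tilt 29.8 az -176.0 plane res mm [-0.2  0.2  0.2 -0.2] r [0.0802 0.0798 0.0799 0.08  ]
angles from lean-frame
[np.float64(164.1), np.float64(-105.9), np.float64(74.0), np.float64(-16.0)]
pot lid (array([0.51139618, 0.3181697 , 0.06689746]), [np.float64(0.2), np.float64(0.2)])
holder blob (array([0.56940896, 0.08914354, 0.1852477 ]), [np.float64(0.5), np.float64(0.5)])
((244.00003051757812, 176.00001525878906), (46.66904067993164, 24.041629791259766), 45.0)
((180.5, 116.49999237060547), (46.66904067993164, 24.041629791259766), 45.0)
((260.75, 258.25), (42.42640686035156, 21.920310974121094), 45.0)
```

View pics/v3.png

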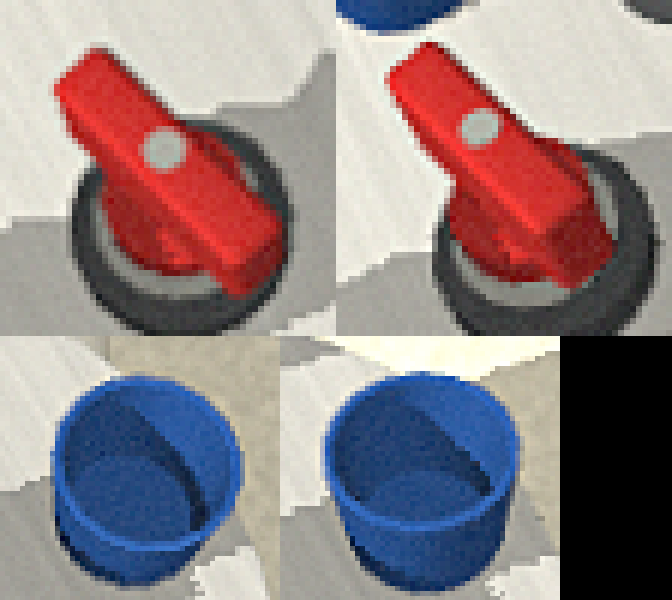

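```bash
cat > g.py <<'E'
from m import *
E
python3 - <<'E'
import io,contextlib
with contextlib.redirect_stdout(io.StringIO()):
    from m import *
az=np.arctan2(n[1],n[0]); nn=np.array([np.sin(np.pi/6)*np.cos(az),np.sin(np.pi/6)*np.sin(az),np.cos(np.pi/6)])
ex=np.array([1,0,0])-nn*nn[0];ex/=np.linalg.norm(ex);ey=np.cross(nn,ex)
h=np.radians(164.1-45-.0)
hf=C+0.095*(np.cos(h)*ex+np.sin(h)*ey)+.002*nn
print("nn",nn.round(4),"ex",ex.round(3),"ey",ey.round(3),"hf",hf.round(4),"rim pred",(hf+.036*nn).round(4))
X,e=tri(ray(w4,(314.4,142.2),1),ray(w5,(255.4,85.2),1));print("rim meas",X.round(4),e)
X,e=tri(ray(w4,(245.3,170.8),1),ray(w5,(178.7,109.2),1))
d=X-C;print("dot",X.round(4),e,"in carousel",(d@ex*1e3).round(1),(d@ey*1e3).round(1),(d@nn*1e3).round(1))
for a,b in [((230.8,157.5),(167.2,98)),((261,185.7),(193.7,123.3))]:
    Y,e=tri(ray(w4,a,1),ray(w5,b,1));f=Y-X;print("end",Y.round(4),e,np.degrees(np.arctan2(f@ey,f@ex)).round(1),np.linalg.norm(f).round(4),((Y-C)@nn).round(4))
np.savez("geo.npz",C=C,nn=nn,ex=ex,ey=ey,hf=hf)
for p in range(4):
    a=h+p*np.pi/2; L=C+.095*(np.cos(a)*ex+np.sin(a)*ey)+.076*nn; print("lid top",L.round(3),"highest",(L[2]+.0115).round(3))
s=dict(np.load("pics/side0.npz"));t=dict(np.load("pics/top0.npz"))
print("pot 4view",tri(ray(s,(191.5,286.3)),ray(t,(149,218.6)),ray(w4,(420.6,111.3),1),ray(w5,(386.1,69.2),1)))
E
```

```text
nn [-0.4988 -0.0349  0.866 ] ex [ 0.867 -0.02   0.498] ey [-0.     0.999  0.04 ] hf [0.5812 0.0896 0.1672] rim pred [0.5633 0.0883 0.1984]
rim meas [0.5644 0.0892 0.1951] [np.float64(0.1), np.float64(0.1)]
dot [0.5929 0.004  0.2372] [np.float64(0.1), np.float64(0.1)] in carousel 0.4 0.3 59.8
end [ 0.5791 -0.0126  0.2267] [np.float64(0.2), np.float64(0.2)] -134.6 0.024 0.0581
end [0.6093 0.0215 0.2401] [np.float64(0.0), np.float64(0.0)] 49.0 0.0242 0.0535
lid top [0.544 0.087 0.231] highest 0.243
lid top [ 0.512 -0.041  0.208] highest 0.219
lid top [ 0.624 -0.081  0.271] highest 0.282
lid top [0.656 0.048 0.294] highest 0.306
pot 4view (array([0.51124677, 0.31914862, 0.06633663]), [np.float64(0.6), np.float64(1.7), np.float64(0.7), np.float64(0.5)])
```

Geometry checks out: spot radius 80 mm, tilt 29.8°, thread dot 0.5 mm off the axis, and the pot lid's mid-height at 66 mm. The bar stands at φ≈47°. I'll move above the nut and align the fork.

Scaled: -0.0292 m is -5.84, 0.025 m is 5, -0.148 rad is -2.96.

```bash
echo '[{"jaw": 0.093,"xyz": [5,-5.84,5]},{"jaw": 0.093,"xyz": [5,-5.84,5]},{"jaw": 0.093,"xyz": [4.9,-5.84,5]},{"jaw": 0.026,"spin": -2.96},{"jaw": 0.026,"spin": -2.96},{"jaw": 0.026,"spin": -2.96},{"jaw": 0.026,"spin": -2.96},{"jaw": 0.026,"spin": -2.96},{"jaw": 0.026,"spin": -2.96},{"jaw": 0.026},{"jaw": 0.026},{"jaw": 0.026}]' | python3 inch.py 40
python3 - <<'E'
from h import *
from plant import robot
c=snap(robot,"wrist","w6"); s=robot.read_state(); R=Rot.from_rotvec(s["orientation"]).as_matrix()
print(s["q"].round(3),R.round(3).tolist(),s["wrist_torque"].round(3),s["force"].round(2),s["opening"])
print("to go tool axes",local(s,[0.596,0.004,0.248]).round(4))
i=cv2.resize(c["image"][100:330,120:400],None,fx=2,fy=2);cv2.imwrite("pics/v4.png",i[:,:,::-1])
E
```

```text
t: 6.7
tool_pos: [0.5962, 0.0027, 0.3466]
orientation: [-1.345, 2.837, -0.002]
force: [0.0, -0.0, -0.7]
opening: 0.0275
gripper_force: 0.0
[-0.081  0.101  1.33  -0.     1.71  -2.539] [[-0.632, -0.775, 0.001], [-0.775, 0.632, -0.0], [-0.001, -0.001, -1.0]] [ 0.102 -0.005  0.026] [-0.24  0.01 -0.09] 0.026585875957746925
to go tool axes [-0.0007  0.0011  0.0983]
```

View pics/v4.png

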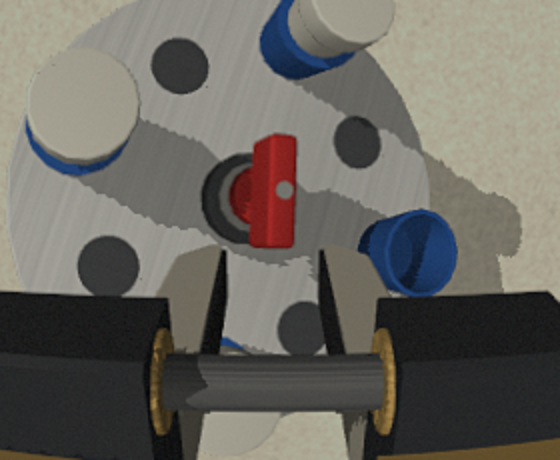

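The bar appears aligned with the fork, with its dot at about (285,190) in the crop and the jaw centre at 272. I'll check the dot's predicted pixel before descending.

```bash
python3 - <<'E'
from h import *
g=dict(np.load("geo.npz"));c=dict(np.load("pics/w6.npz"))
print("pred",proj(c,np.array([0.5929,0.004,0.2372]),1),"seen",(120+285/2,100+190/2))
o=-c["R"].T@c["t"];from plant import robot
s=robot.read_state();print("cam in tool",-local(s,o).round(4), local(s,o).round(4))
w4=dict(np.load("pics/w4.npz"));w5=dict(np.load("pics/w5.npz"))
print(tri(ray(w4,(245.3,170.8),1),ray(w5,(178.7,109.2),1),ray(c,(262.5,195),1)))
# jaw centre at the tips: where do TCP and tips project
R=Rot.from_rotvec(s["orientation"]).as_matrix()
for dz in (0,.022): print(proj(c,s["tool_pos"]+R@[0,0,dz],1))
E
```

```text
pred [261.76939257 195.26037359] seen (262.5, 195.0)
cam in tool [-0.0751  0.0016  0.1449] [ 0.0751 -0.0016 -0.1449]
(array([0.59263861, 0.00409767, 0.23734607]), [np.float64(0.1), np.float64(0.3), np.float64(0.4)])
[259.06010584 253.34759146]
[258.70418906 236.88461354]
```

Scaled: 0.03 m is 6, 0.01 m is 2.

```bash
echo '[{"jaw": 0.026,"xyz": [-0.4,0.4,6]},{"jaw": 0.026,"xyz": [0,0,6]},{"jaw": 0.026,"xyz": [0,0,4]},{"jaw": 0.026,"xyz": [0,0,2]},{"jaw": 0.026,"xyz": [0,0,1.6]},{"jaw": 0.026}]' | python3 inch.py
python3 - <<'E'
from plant import robot
s=robot.read_state();print(s["wrist_torque"].round(3),s["force"].round(2),s["q"].round(3))
E
echo '[{"jaw": 0.024,"spin": 2.4},{"jaw": 0.024,"spin": 2.4},{"jaw": 0.024,"spin": 2.4},{"jaw": 0.024,"spin": 2.4},{"jaw": 0.024,"spin": 2.4},{"jaw": 0.024,"spin": 2.4},{"jaw": 0.024,"spin": 2.4},{"jaw": 0.024,"spin": 2.4}]' | python3 inch.py
python3 - <<'E'
from h import *
from plant import robot
s=robot.read_state();print(s["wrist_torque"].round(3),s["force"].round(2),s["q"].round(3))
c=snap(robot,"wrist","w7");print(blobs(mask(c,"red")))
for n in ("side","top"):
    c=snap(robot,n,n+"7");print(n,blobs(mask(c,"red")))
E
```

```text
t: 7.35
tool_pos: [0.5961, 0.0058, 0.247]
orientation: [1.351, -2.836, -0.001]
force: [0.9, -0.8, 0.7]
opening: 0.0259
gripper_force: 0.0
[ 0.121 -0.127 -0.024] [ 0.91 -0.77  0.69] [-0.076  0.118  1.49  -0.     1.534 -2.536]
t: 8.15
tool_pos: [0.5968, 0.0061, 0.2494]
orientation: [0.118, 3.137, 0.001]
force: [-1.7, 0.9, 1.7]
opening: 0.0244
gripper_force: 0.9
[0.284 0.17  0.02 ] [-1.75  0.94  1.65] [-0.076  0.116  1.487  0.     1.536 -1.571]
[(np.int32(2215), array([255. , 236.5]), array([229, 195,  50,  83], dtype=int32))]
side [(np.int32(89), array([245.7, 182.7]), array([238, 176,  15,  12], dtype=int32))]
top []
```

```bash
cat > bar.py <<'E'
from h import *
import sys
from plant import robot
g=dict(np.load("geo.npz"))
def bar(c,H=58.0):
    # brightest-red top face: intersect its pixels with the bar-top plane, take the long direction
    m=mask(c,"red"); n=max(blobs(m),key=lambda b:b[0]); P0=g["C"]+[0,.0015,0]+g["nn"]*H/1e3
    pts=[]
    for v,u in zip(*np.nonzero(m)):
        o,d=ray(c,(u,v),1); X=o+d*((P0-o)@g["nn"])/(d@g["nn"]); pts.append([(X-P0)@g["ex"],(X-P0)@g["ey"]])
    r=cv2.minAreaRect((np.array(pts)*1e3).astype(np.float32)); b=cv2.boxPoints(r)
    e=[b[1]-b[0],b[2]-b[1]]; L=max(e,key=np.linalg.norm)
    return np.degrees(np.arctan2(L[1],L[0]))%180, np.round(r[0],1), np.round(r[1],1)
if __name__=="__main__":
    for n in sys.argv[1:]: print(n,bar(dict(np.load(f"pics/{n}.npz"))))
    s=robot.read_state(); R=Rot.from_rotvec(s["orientation"]).as_matrix()
    print("t",s["t"],"tool x yaw",np.degrees(np.arctan2(R[1,0],R[0,0])).round(1),"wt",s["wrist_torque"].round(3),"F",s["force"].round(2),"open",round(s["opening"],4),"gf",round(s["gripper_force"],2),"q6",s["q"][5].round(3),"z",s["tool_pos"].round(4))
E
python3 bar.py w1 w4 w5 w6 w7
```

```text
w1 (np.float32(27.894531), array([ 0.4, -1.1]), array([50.2, 25.7]))
w4 (np.float32(44.074104), array([ 5.2, -3. ]), array([54.9, 27.1]))
w5 (np.float32(28.343325), array([5.4, 2.2]), array([63.8, 26.5]))
w6 (np.float32(46.95037), array([ 6.9, -7.9]), array([50.4, 30.2]))
w7 (np.float32(9.374402), array([ 0.1, -0.5]), array([50.4, 24.4]))
t 8.3 tool x yaw 176.1 wt [ 0.291 -0.07   0.019] F [-0.61  1.17  1.22] open 0.0242 gf 0.66 q6 -1.579 z [0.5969 0.006  0.249 ]
```

Units first: shifts go in units of 5 mm and turns go in units of 0.05 rad. So 0.12 rad is 2.4.

```bash
echo '[{"jaw": 0.024,"spin": 2.4},{"jaw": 0.024,"spin": 2.4},{"jaw": 0.024,"spin": 2.4},{"jaw": 0.024,"spin": 2.4},{"jaw": 0.024,"spin": 2.4},{"jaw": 0.024,"spin": 2.4},{"jaw": 0.024,"spin": 2.4},{"jaw": 0.024,"spin": 2.4},{"jaw": 0.024,"spin": 2.4},{"jaw": 0.024,"spin": 2.4}]' | python3 inch.py >/dev/null
python3 - <<'E'
from h import *
from plant import robot
snap(robot,"wrist","w8")
E
python3 bar.py w8
echo '[{"jaw": 0.024,"spin": 2.4},{"jaw": 0.024,"spin": 2.4},{"jaw": 0.024,"spin": 2.4},{"jaw": 0.024,"spin": 2.4},{"jaw": 0.024,"spin": 2.4},{"jaw": 0.024,"spin": 2.4},{"jaw": 0.024,"spin": 2.4},{"jaw": 0.024,"spin": 2.4},{"jaw": 0.024,"spin": 2.4}]' | python3 inch.py >/dev/null
python3 - <<'E'
from h import *
from plant import robot
snap(robot,"wrist","w9")
E
python3 bar.py w9
```

```text
w8 (np.float32(130.32655), array([9.4, 7.1]), array([36.7, 49.5]))
t 9.35 tool x yaw 106.7 wt [-0.148 -0.114  0.041] F [ 0.13 -1.51  0.17] open 0.0241 gf 1.21 q6 -0.368 z [0.5968 0.0055 0.2482]
w9 (np.float32(36.695076), array([10.8,  5.1]), array([67.4, 33.8]))
t 10.3 tool x yaw 44.9 wt [0.036 0.574 0.032] F [-3.52  0.26  2.61] open 0.0242 gf 1.57 q6 0.71 z [0.5961 0.0057 0.2482]
```

The bar follows the fork, and free torque reads about 0.03 N m. I'll continue in small steps and read the torque after each.

```bash
for k in 1; do echo '[{"jaw": 0.024,"spin": 2},{"jaw": 0.024,"spin": 2},{"jaw": 0.024,"spin": 2}]' | python3 inch.py >/dev/null; python3 bar.py; done
echo '[{"jaw": 0.024,"spin": 2},{"jaw": 0.024,"spin": 2},{"jaw": 0.024,"spin": 2}]' | python3 inch.py >/dev/null; python3 bar.py
echo '[{"jaw": 0.024,"spin": 2},{"jaw": 0.024,"spin": 2},{"jaw": 0.024,"spin": 2}]' | python3 inch.py >/dev/null; python3 bar.py
```

```text
t 10.6 tool x yaw 28.3 wt [0.162 0.559 0.019] F [-2.99  0.88  3.26] open 0.024 gf 1.57 q6 1.0 z [0.5962 0.0059 0.2481]
t 10.9 tool x yaw 11.1 wt [0.251 0.462 0.014] F [-2.68  0.97  1.34] open 0.0239 gf 1.26 q6 1.3 z [0.5963 0.0061 0.2481]
t 11.2 tool x yaw -6.0 wt [0.226 0.195 0.006] F [-0.46  0.59  0.98] open 0.0241 gf 1.1 q6 1.6 z [0.5965 0.0061 0.248 ]
```

```bash
cat > lag.py <<'E'
import sys
from h import *
from plant import robot
if len(sys.argv)>1: snap(robot,"wrist",sys.argv[1])
for n in ["w6","w7","w8","w9"]+sys.argv[1:]:
    c=dict(np.load(f"pics/{n}.npz")); m=mask(c,"red"); hv=cv2.cvtColor(c["image"],cv2.COLOR_RGB2HSV)[:,:,2]
    t=(m>0)&(hv>np.percentile(hv[m>0],50)); t=cv2.morphologyEx(t.astype(np.uint8),cv2.MORPH_OPEN,np.ones((3,3)))
    b=cv2.findNonZero(t); vx,vy,x0,y0=cv2.fitLine(b,cv2.DIST_L2,0,.01,.01).ravel(); r=cv2.minAreaRect(cv2.findNonZero(m))
    print(n,"top-face tilt from vertical, deg (+ = clockwise)",round(float(np.degrees(np.arctan2(-vx*np.sign(vy)*-1,-vy*np.sign(vy)*-1))),1),(x0.round(),y0.round()),len(b),[np.round(q,0) for q in r])
E
python3 lag.py w10; python3 bar.py w10
```

```text
w6 top-face tilt from vertical, deg (+ = clockwise) -2.7 (np.float32(259.0), np.float32(194.0)) 597 [array([251., 195.]), array([56., 32.]), np.float64(90.0)]
w7 top-face tilt from vertical, deg (+ = clockwise) 25.5 (np.float32(246.0), np.float32(219.0)) 610 [array([256., 236.]), array([85., 42.]), np.float64(79.0)]
w8 top-face tilt from vertical, deg (+ = clockwise) 8.1 (np.float32(256.0), np.float32(241.0)) 1276 [array([268., 233.]), array([86., 57.]), np.float64(72.0)]
w9 top-face tilt from vertical, deg (+ = clockwise) 1.6 (np.float32(261.0), np.float32(232.0)) 1469 [array([256., 227.]), array([62., 83.]), np.float64(14.0)]
w10 top-face tilt from vertical, deg (+ = clockwise) 30.5 (np.float32(250.0), np.float32(216.0)) 1328 [array([252., 225.]), array([80., 49.]), np.float64(89.0)]
w10 (np.float32(179.57295), array([15.3, -0.2]), array([25.2, 72.4]))
t 11.25 tool x yaw -6.4 wt [0.239 0.261 0.028] F [-1.86  0.16  1.52] open 0.0241 gf 0.9 q6 1.607 z [0.5965 0.006  0.2481]
```

Scaled: 0.1 rad is 2.

```bash
echo '[{"jaw": 0.024,"spin": 2},{"jaw": 0.024,"spin": 2},{"jaw": 0.024,"spin": 2}]' | python3 inch.py >/dev/null; python3 bar.py
echo '[{"jaw": 0.024,"spin": 2},{"jaw": 0.024,"spin": 2},{"jaw": 0.024,"spin": 2}]' | python3 inch.py >/dev/null; python3 bar.py
echo '[{"jaw": 0.024,"spin": 2},{"jaw": 0.024,"spin": 2},{"jaw": 0.024,"spin": 2},{"jaw": 0.024}]' | python3 inch.py >/dev/null; python3 bar.py; python3 lag.py w11|tail -1;python3 bar.py w11|head -1
```

```text
t 11.55 tool x yaw -23.2 wt [ 0.036 -0.02   0.079] F [ 0.21  0.58 -0.14] open 0.024 gf 1.28 q6 1.899 z [0.5967 0.0057 0.2479]
t 11.85 tool x yaw -40.4 wt [ 0.096 -0.072  0.041] F [ 0.93 -0.11  0.33] open 0.0241 gf 1.91 q6 2.199 z [0.5967 0.0057 0.2479]
t 12.25 tool x yaw -57.5 wt [ 0.168 -0.129  0.028] F [1.07 0.43 1.35] open 0.0242 gf 1.16 q6 2.499 z [0.5967 0.0058 0.248 ]
w11 top-face tilt from vertical, deg (+ = clockwise) 29.5 (np.float32(249.0), np.float32(222.0)) 1071 [array([252., 227.]), array([85., 42.]), np.float64(46.0)]
w11 (np.float32(157.08156), array([10.4, -7.8]), array([21.9, 66.9]))
```

The fork lags the bar by its slack of about 28°, so the nut has turned about 4.4 rad and torque is still near the free level. I'll unwind, regrip half a turn back with a narrower fork, and then finish by torque.

Scaled: -0.02 m is -4, -0.15 rad is -3.

```bash
echo '[{"jaw": 0.026,"spin": -3},{"jaw": 0.026,"spin": -3},{"jaw": 0.026,"spin": -3},{"jaw": 0.026,"xyz": [0,0,-4],"spin": -1},{"jaw": 0.026,"xyz": [0,0,-4]},{"jaw": 0.026,"spin": -2.94},{"jaw": 0.026,"spin": -2.94},{"jaw": 0.026,"spin": -2.94},{"jaw": 0.026,"spin": -2.94},{"jaw": 0.026,"spin": -2.94},{"jaw": 0.026,"spin": -2.94},{"jaw": 0.026,"spin": -2.94},{"jaw": 0.026,"spin": -2.94},{"jaw": 0.026,"spin": -2.94},{"jaw": 0.026,"spin": -2.94}]' | python3 inch.py >/dev/null
echo '[{"jaw": 0.026,"spin": -2.94},{"jaw": 0.026,"spin": -2.94},{"jaw": 0.026,"spin": -2.94},{"jaw": 0.026,"spin": -2.94},{"jaw": 0.026,"spin": -2.94},{"jaw": 0.026,"spin": -2.94},{"jaw": 0.026,"spin": -2.94},{"jaw": 0.026,"spin": -2.94},{"jaw": 0.026,"spin": -2.94},{"jaw": 0.026,"spin": -2.94},{"jaw": 0.026,"spin": -2.94},{"jaw": 0.026},{"jaw": 0.026}]' | python3 inch.py
python3 lag.py w12|tail -1;python3 bar.py w12
python3 - <<'E'
from h import *
c=dict(np.load("pics/w12.npz"));cv2.imwrite("pics/v5.png",cv2.resize(c["image"][100:330,120:400],None,fx=2,fy=2)[:,:,::-1])
E
```

```text
t: 15.1
tool_pos: [0.5963, 0.0058, 0.2875]
orientation: [0.875, 3.017, -0.0]
force: [0.8, 0.4, 0.1]
opening: 0.0258
gripper_force: 0.0
w12 top-face tilt from vertical, deg (+ = clockwise) -3.6 (np.float32(254.0), np.float32(217.0)) 943 [array([264., 216.]), array([38., 70.]), np.float64(2.0)]
w12 (np.float32(149.85944), array([4.7, 5.1]), array([27.6, 49.6]))
t 15.15 tool x yaw 147.6 wt [-0.005 -0.13   0.014] F [ 0.77 -0.16  0.08] open 0.026 gf 0.0 q6 -1.082 z [0.5963 0.0058 0.2875]
```

View pics/v5.png

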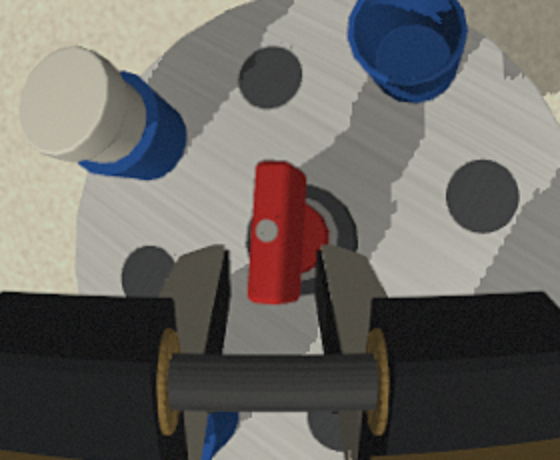

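The bar is vertical in the crop at about (270,230), between the jaws at (228,318). It is well aligned at yaw ≈148°. I'll lower and turn by torque.

Scaled: 0.02 m is 4, 0.015 m is 3, 0.1 rad is 2.

```bash
echo '[{"jaw": 0.026,"xyz": [-0.2,0,4]},{"jaw": 0.026,"xyz": [0,0,3]},{"jaw": 0.026,"xyz": [0,0,1.4]},{"jaw": 0.02},{"jaw": 0.02},{"jaw": 0.02,"spin": 2},{"jaw": 0.02,"spin": 2},{"jaw": 0.02,"spin": 2}]' | python3 inch.py >/dev/null; python3 bar.py
echo '[{"jaw": 0.02,"spin": 2},{"jaw": 0.02,"spin": 2},{"jaw": 0.02,"spin": 2}]' | python3 inch.py >/dev/null; python3 bar.py
echo '[{"jaw": 0.02,"spin": 2},{"jaw": 0.02,"spin": 2}]' | python3 inch.py >/dev/null; python3 bar.py
echo '[{"jaw": 0.02,"spin": 2},{"jaw": 0.02,"spin": 2}]' | python3 inch.py >/dev/null; python3 bar.py
```

```text
t 15.95 tool x yaw 130.3 wt [ 0.041 -0.114  0.029] F [-0.55  0.75 -0.42] open 0.0199 gf 1.47 q6 -0.78 z [0.5976 0.0053 0.2467]
t 16.25 tool x yaw 113.1 wt [-0.006 -0.09   0.027] F [ 0.16  0.05 -0.77] open 0.0201 gf 1.74 q6 -0.48 z [0.5976 0.0053 0.2466]
t 16.45 tool x yaw 101.6 wt [-0.074 -0.003  0.008] F [-1.06 -0.66  0.62] open 0.0201 gf 1.82 q6 -0.28 z [0.5975 0.0052 0.2467]
t 16.65 tool x yaw 90.2 wt [-0.339  0.23   0.05 ] F [-0.65 -0.54  0.54] open 0.02 gf 1.92 q6 -0.08 z [0.5974 0.005  0.2468]
```

```bash
echo '[{"jaw": 0.02,"spin": 2},{"jaw": 0.02,"spin": 2}]' | python3 inch.py >/dev/null; python3 bar.py
echo '[{"jaw": 0.02,"spin": 2},{"jaw": 0.02,"spin": 2}]' | python3 inch.py >/dev/null; python3 bar.py
echo '[{"jaw": 0.02,"spin": 2},{"jaw": 0.02,"spin": 2}]' | python3 inch.py >/dev/null; python3 bar.py;python3 lag.py w13|tail -1;python3 bar.py w13|head -1
```

```text
t 16.85 tool x yaw 78.7 wt [-0.36   0.527  0.049] F [-3.31 -2.4   2.33] open 0.0202 gf 2.13 q6 0.12 z [0.5973 0.0049 0.2469]
t 17.05 tool x yaw 67.3 wt [-0.232  0.744  0.088] F [-4.86 -1.65  3.24] open 0.0202 gf 2.36 q6 0.32 z [0.597  0.0049 0.2469]
t 17.25 tool x yaw 55.8 wt [-0.061  0.876  0.093] F [-5.32 -0.25  4.13] open 0.0201 gf 2.47 q6 0.52 z [0.5969 0.0051 0.2469]
w13 top-face tilt from vertical, deg (+ = clockwise) 0.7 (np.float32(259.0), np.float32(238.0)) 1248 [array([258., 227.]), array([59., 85.]), np.float64(21.0)]
w13 (np.float32(40.698635), array([11.2,  6.1]), array([66.2, 31.7]))
```

Torque is rising above the free level. I'll back off, lift and measure the bar angle.

Scaled: -0.02 m is -4, -0.11 rad is -2.2.

```bash
echo '[{"jaw": 0.02,"spin": -2.2},{"jaw": 0.02,"spin": -2.2},{"jaw": 0.02,"spin": -2.2},{"jaw": 0.024,"xyz": [0,0,-4]},{"jaw": 0.024,"xyz": [0,0,-4]},{"jaw": 0.024},{"jaw": 0.024}]' | python3 inch.py >/dev/null; python3 lag.py w14|tail -1;python3 bar.py w14
cat > top.py <<'E'
# bar direction from top-face: rays of bright red pixels onto the bar-top plane, line fit
from h import *
import sys
g=dict(np.load("geo.npz"))
def top(n,H):
    c=dict(np.load(f"pics/{n}.npz")); m=mask(c,"red"); P0=g["C"]+[0,.0015,0]+g["nn"]*H/1e3
    v,u=np.nonzero(m); pts=[]
    for a,b in zip(u,v):
        o,d=ray(c,(a,b),1); X=o+d*((P0-o)@g["nn"])/(d@g["nn"]); pts.append([(X-P0)@g["ex"]*1e3,(X-P0)@g["ey"]*1e3])
    pts=np.array(pts); best=[]
    for deg in range(0,180,2):   # top face = 52 x 14 rectangle about the axis: share of its area that is red
        t=np.radians(deg); x=pts@[np.cos(t),np.sin(t)]; y=pts@[-np.sin(t),np.cos(t)]
        best.append(((np.abs(x)<26)&(np.abs(y)<7)).sum())
    b=np.array(best,float); k=b.argmax(); w=[(k+i)%90 for i in (-4,-3,-2,-1,0,1,2,3,4)]
    return 2*k, [int(b[i]) for i in w]
for a in sys.argv[1:]:
    n,H=a.split(":"); print(n,top(n,float(H)))
E
python3 top.py w4:58.5 w5:58.5 w6:58.5 w12:55.8 w14:55
```

```text
w14 top-face tilt from vertical, deg (+ = clockwise) -4.7 (np.float32(256.0), np.float32(219.0)) 913 [array([267., 211.]), array([43., 75.]), np.float64(5.0)]
w14 (np.float32(43.53595), array([8.8, 4.9]), array([63.4, 29.8]))
t 18.05 tool x yaw 75.0 wt [-0.06  -0.051  0.012] F [-1.09  0.12  0.31] open 0.0239 gf 0.0 q6 0.185 z [0.5971 0.0053 0.285 ]
w4 (np.int64(44), [418, 424, 430, 432, 438, 433, 432, 431, 429])
w5 (np.int64(46), [361, 366, 370, 375, 378, 378, 377, 371, 361])
w6 (np.int64(46), [591, 592, 592, 592, 593, 586, 589, 591, 586])
w12 (np.int64(148), [1121, 1139, 1164, 1185, 1196, 1192, 1159, 1163, 1147])
w14 (np.int64(60), [807, 818, 830, 840, 843, 841, 837, 829, 824])
```

The nut has turned about 5.97 rad, so the joint is at least about 0.94, and torque suggests it isn't far beyond that. I'll add about 0.5 rad for margin and watch the torque.

Scaled: 0.02 m is 4, 0.11 rad is 2.2.

```bash
echo '[{"jaw": 0.024,"xyz": [0,0,4]},{"jaw": 0.024,"xyz": [0,0,4]},{"jaw": 0.02},{"jaw": 0.02},{"jaw": 0.02,"spin": 2.2},{"jaw": 0.02,"spin": 2.2},{"jaw": 0.02,"spin": 2.2},{"jaw": 0.02,"spin": 2}]' | python3 inch.py >/dev/null; python3 bar.py
echo '[{"jaw": 0.02,"spin": 2},{"jaw": 0.02,"spin": 2}]' | python3 inch.py >/dev/null; python3 bar.py
echo '[{"jaw": 0.02,"spin": 2},{"jaw": 0.02,"spin": 2}]' | python3 inch.py >/dev/null; python3 bar.py
```

```text
t 18.85 tool x yaw 50.1 wt [-0.012 -0.133  0.051] F [0.15 0.   0.53] open 0.0201 gf 1.98 q6 0.62 z [0.5968 0.0053 0.2444]
t 19.05 tool x yaw 38.6 wt [-0.018  0.13   0.073] F [0.31 0.15 0.62] open 0.02 gf 2.05 q6 0.819 z [0.5966 0.0053 0.2443]
t 19.25 tool x yaw 27.2 wt [0.076 0.199 0.063] F [-0.74  0.19  2.26] open 0.02 gf 2.06 q6 1.019 z [0.5964 0.0054 0.2442]
```

```bash
echo '[{"jaw": 0.02,"spin": -2},{"jaw": 0.02,"spin": -2},{"jaw": 0.024,"xyz": [0,0,-4],"spin": -1},{"jaw": 0.024,"xyz": [0,0,-4]},{"jaw": 0.024},{"jaw": 0.024}]' | python3 inch.py >/dev/null; python3 lag.py w15|tail -1;python3 bar.py w15; python3 top.py w15:54.5 w14:54.5
```

```text
w15 top-face tilt from vertical, deg (+ = clockwise) -2.7 (np.float32(258.0), np.float32(218.0)) 807 [array([259., 208.]), array([39., 71.]), np.float64(25.0)]
w15 (np.float32(23.22906), array([13. ,  3.5]), array([68.9, 25. ]))
t 19.9 tool x yaw 41.7 wt [-0.021 -0.033 -0.011] F [-0.23 -0.44 -0.8 ] open 0.0239 gf 0.0 q6 0.766 z [0.5966 0.0053 0.2838]
w15 (np.int64(32), [703, 713, 726, 734, 739, 737, 730, 724, 721])
w14 (np.int64(60), [821, 831, 842, 855, 858, 858, 851, 846, 844])
```

```bash
cat > dot.py <<'E'
from h import *
import sys
g=dict(np.load("geo.npz"))
def hole(c):
    m=mask(c,"red"); cs,hi=cv2.findContours(m,cv2.RETR_CCOMP,cv2.CHAIN_APPROX_NONE); best=None
    for k,q in enumerate(cs):
        if hi[0][k][3]>=0 and (best is None or cv2.contourArea(q)>cv2.contourArea(best)): best=q
    (u,v),_=cv2.minEnclosingCircle(best); M=cv2.moments(best); return np.array([M["m10"]/M["m00"],M["m01"]/M["m00"]]),cv2.contourArea(best)
rs={}
for n in sys.argv[1:]:
    c=dict(np.load(f"pics/{n}.npz"))
    try: p,a=hole(c)
    except Exception as e: print(n,"none"); continue
    o,d=ray(c,p,1); rs[n]=(o,d)
    A=g["C"]; nn=g["nn"]; w=np.cross(d,nn); s=np.dot(np.cross(o-A,d),np.cross(nn,d))/np.dot(w,w)
    miss=abs((o-A)@w)/np.linalg.norm(w)
    print(n,p.round(1),a,"height on axis mm",(s*1e3).round(2),"miss",(miss*1e3).round(1))
def both(a,b):
    if a in rs and b in rs:
        X,e=tri(rs[a],rs[b]); D=X-g["C"]; print(a,b,(D@g["nn"]*1e3).round(2),(D@g["ex"]*1e3).round(1),(D@g["ey"]*1e3).round(1),e)
both("w4","w5");both("w4","w6");both("w12","w14");both("w14","w15");both("w12","w15")
E
python3 dot.py w1 w4 w5 w6 w7 w8 w9 w10 w11 w12 w13 w14 w15; python3 top.py w7:58 w8:57.5 w9:57 w10:56.5 w11:56
```

```text
w1 [260.5 257.8] 54.5 height on axis mm 60.25 miss 0.1
w4 [244.8 170.4] 60.5 height on axis mm 60.1 miss 0.2
w5 [178.7 108.7] 49.0 height on axis mm 59.82 miss 0.2
w6 [261.9 194.6] 85.5 height on axis mm 59.62 miss 0.0
w7 [253.8 234.6] 185.5 height on axis mm 60.29 miss 0.2
w8 none
w9 [255. 207.] 2.0 height on axis mm 28.21 miss 9.2
w10 [258.  247.2] 124.5 height on axis mm 57.29 miss 0.2
w11 [261.6 244.1] 136.0 height on axis mm 56.85 miss 0.1
w12 [253.  214.9] 127.0 height on axis mm 57.09 miss 0.1
w13 none
w14 none
w15 [252.9 222.2] 95.5 height on axis mm 55.68 miss 0.1
w4 w5 59.16 -0.4 -0.2 [np.float64(0.1), np.float64(0.1)]
w4 w6 60.23 0.2 -0.2 [np.float64(0.1), np.float64(0.1)]
w12 w15 55.29 -0.4 -0.3 [np.float64(0.1), np.float64(0.1)]
w7 (np.int64(22), [1628, 1658, 1673, 1681, 1688, 1681, 1681, 1653, 1610])
w8 (np.int64(130), [1424, 1444, 1464, 1482, 1486, 1473, 1454, 1436, 1414])
w9 (np.int64(60), [980, 992, 1001, 1005, 1009, 1006, 1003, 995, 986])
w10 (np.int64(12), [835, 846, 855, 866, 872, 871, 861, 850, 835])
w11 (np.int64(146), [1040, 1076, 1114, 1142, 1157, 1150, 1140, 1122, 1100])
```

Dot heights (60.0 falling to 55.7 mm) and the bar angles agree: the nut has turned about 6.5 rad, so the joint is at least about 1.4. The torque felt low, so I'll cross-check by easing it back slightly while reading torque.

```bash
cat > tq.py <<'E'
from plant import robot
s=robot.read_state();print("q6",s["q"][5].round(3),"wt",s["wrist_torque"].round(3),"jt6",s["joint_torque"][5].round(3),"F",s["force"].round(1),"gf",round(s["gripper_force"],2),"dq6",s["dq"][5].round(2))
E
echo '[{"jaw": 0.024,"xyz": [0,0,4]},{"jaw": 0.024,"xyz": [0,0,4]},{"jaw": 0.018,"xyz": [0,0,0.4]},{"jaw": 0.018},{"jaw": 0.018}]' | python3 inch.py >/dev/null; python3 tq.py
echo '[{"jaw": 0.018,"spin": -2}]' | python3 inch.py >/dev/null; python3 tq.py
echo '[{"jaw": 0.018,"spin": -1.6}]' | python3 inch.py >/dev/null; python3 tq.py
echo '[{"jaw": 0.018,"spin": -1.2}]' | python3 inch.py >/dev/null; python3 tq.py
echo '[{"jaw": 0.018,"spin": -1.2}]' | python3 inch.py >/dev/null; python3 tq.py
echo '[{"jaw": 0.018,"spin": -1.2}]' | python3 inch.py >/dev/null; python3 tq.py
echo '[{"jaw": 0.018}]' | python3 inch.py >/dev/null; python3 tq.py
```

```text
q6 0.766 wt [-0.679 -0.282 -0.037] jt6 -0.033 F [ 0.3 -3.6 -1.3] gf 1.95 dq6 0.0
q6 0.665 wt [-1.079 -0.293 -0.098] jt6 3.687 F [ 0.7 -6.  -2.7] gf 5.44 dq6 -1.08
q6 0.582 wt [-1.181 -0.309 -0.081] jt6 1.398 F [ 1.3 -5.7 -1. ] gf 7.86 dq6 -0.78
q6 0.522 wt [-1.265 -0.275 -0.12 ] jt6 0.775 F [ 1.  -6.8 -2.2] gf 9.27 dq6 -0.58
q6 0.463 wt [-1.337 -0.321 -0.16 ] jt6 1.093 F [ 0.8 -6.8 -0.8] gf 10.78 dq6 -0.59
q6 0.403 wt [-1.283 -0.512 -0.122] jt6 1.124 F [ 1.4 -6.1 -0.6] gf 12.27 dq6 -0.59
q6 0.404 wt [-1.239 -0.441 -0.121] jt6 -1.102 F [ 0.8 -6.1 -1. ] gf 11.72 dq6 0.05
```

Reverse resistance is clear (about 0.15 N m, 12 N on the pad), so the nut is indeed tightened. I'll turn it forward again to just past where it was.

```bash
echo '[{"jaw": 0.018,"spin": 2.4},{"jaw": 0.018,"spin": 2.4},{"jaw": 0.018,"spin": 2}]' | python3 inch.py >/dev/null; python3 tq.py
echo '[{"jaw": 0.018,"spin": 2},{"jaw": 0.018,"spin": 2}]' | python3 inch.py >/dev/null; python3 tq.py
echo '[{"jaw": 0.018,"spin": 1.6}]' | python3 inch.py >/dev/null; python3 tq.py
echo '[{"jaw": 0.018,"spin": 1.6}]' | python3 inch.py >/dev/null; python3 tq.py
echo '[{"jaw": 0.02,"spin": -2},{"jaw": 0.022,"spin": -2},{"jaw": 0.026,"xyz": [0,0,-4]},{"jaw": 0.026,"xyz": [0,0,-4]},{"jaw": 0.026},{"jaw": 0.026}]' | python3 inch.py >/dev/null;  python3 lag.py w16|tail -1;python3 bar.py; python3 top.py w15:54.5 w16:54.5;python3 dot.py w15 w16
```

```text
q6 0.75 wt [-0.34   0.058  0.001] jt6 -1.729 F [-1.1 -2.   0.3] gf 3.52 dq6 0.97
q6 0.95 wt [-0.075  0.07   0.012] jt6 -2.045 F [-0.1  0.6  0.1] gf 2.19 dq6 0.99
q6 1.03 wt [-0.069  0.02   0.015] jt6 -1.293 F [-1.1  0.2  1.2] gf 2.06 dq6 0.78
q6 1.109 wt [-0.055  0.011  0.034] jt6 -1.595 F [-0.4 -0.3  0.8] gf 2.0 dq6 0.79
w16 top-face tilt from vertical, deg (+ = clockwise) -10.7 (np.float32(259.0), np.float32(216.0)) 855 [array([258., 208.]), array([38., 71.]), np.float64(25.0)]
t 22.35 tool x yaw 33.7 wt [ 0.014 -0.028 -0.049] F [-0.3  -0.51  0.03] open 0.0261 gf 0.0 q6 0.906 z [0.5967 0.0055 0.2823]
w15 (np.int64(32), [703, 713, 726, 734, 739, 737, 730, 724, 721])
w16 (np.int64(24), [697, 709, 719, 724, 725, 721, 716, 710, 696])
w15 [252.9 222.2] 95.5 height on axis mm 55.68 miss 0.1
w16 [253.6 223.7] 95.5 height on axis mm 55.73 miss 0.2
```

The wedge geometry makes those readings ambiguous. I'll do a definitive check by gripping the bar firmly while aligned, then rocking it slightly and reading the couple.

Scaled: 0.02 m is 4, 0.004 m is 0.8, 0.14 rad is 2.8.

```bash
echo '[{"jaw": 0.026,"xyz": [0,0,4],"spin": 2.8},{"jaw": 0.026,"xyz": [0,0,4]},{"jaw": 0.012,"xyz": [0,0,0.8]},{"jaw": 0.012},{"jaw": 0.012},{"jaw": 0.012}]' | python3 inch.py 25; python3 tq.py
echo '[{"jaw": 0.012,"spin": -0.8}]' | python3 inch.py >/dev/null; python3 tq.py
echo '[{"jaw": 0.012,"spin": -0.8}]' | python3 inch.py >/dev/null; python3 tq.py
echo '[{"jaw": 0.012,"spin": -0.8}]' | python3 inch.py >/dev/null; python3 tq.py
echo '[{"jaw": 0.012,"spin": -0.8}]' | python3 inch.py >/dev/null; python3 tq.py
echo '[{"jaw": 0.012,"spin": 0.8}]' | python3 inch.py >/dev/null; python3 tq.py
echo '[{"jaw": 0.012,"spin": 0.8}]' | python3 inch.py >/dev/null; python3 tq.py
echo '[{"jaw": 0.012,"spin": 0.8}]' | python3 inch.py >/dev/null; python3 tq.py
echo '[{"jaw": 0.012,"spin": 0.8}]' | python3 inch.py >/dev/null; python3 tq.py
```

```text
t: 22.95
tool_pos: [0.5959, 0.004, 0.2365]
orientation: [3.062, 0.697, -0.008]
force: [2.3, -5.8, -13.9]
opening: 0.0161
gripper_force: 24.4
q6 1.045 wt [-1.44  -0.56  -0.267] jt6 -0.204 F [  2.3  -5.8 -13.9] gf 24.43 dq6 0.0
q6 1.005 wt [-1.481 -0.343 -0.3  ] jt6 1.174 F [  2.7  -6.3 -13.1] gf 24.9 dq6 -0.43
q6 0.964 wt [-1.789 -0.257 -0.309] jt6 0.582 F [  1.4  -6.8 -12.2] gf 25.18 dq6 -0.4
q6 0.924 wt [-1.961 -0.354 -0.375] jt6 0.512 F [  1.6  -7.7 -12.1] gf 25.43 dq6 -0.4
q6 0.884 wt [-2.114 -0.307 -0.334] jt6 0.494 F [  0.3  -8.3 -11.3] gf 25.65 dq6 -0.4
q6 0.924 wt [-1.646 -0.195 -0.195] jt6 -2.381 F [  0.7  -7.5 -12.4] gf 24.68 dq6 0.47
q6 0.967 wt [-1.393 -0.124 -0.108] jt6 -1.118 F [ -1.2  -6.1 -11.6] gf 24.03 dq6 0.4
q6 1.007 wt [-1.16  -0.067 -0.087] jt6 -0.93 F [  0.2  -5.1 -12. ] gf 23.47 dq6 0.4
q6 1.047 wt [-1.028  0.072 -0.07 ] jt6 -0.913 F [ -0.7  -5.3 -11.3] gf 23.56 dq6 0.4
```

The full-vector couple stays small, so the nut is nowhere near over-tightened. The turn count puts it at about 1.5 rad past the washer, mid-window, so I'll release it here and go for the pot.

Units first: shifts go in units of 5 mm and turns go in units of 0.05 rad. So -0.0457 m is -9.14, -0.009 m is -1.8, 0.13 rad is 2.6.

```bash
echo '[{"jaw": 0.03},{"jaw": 0.03},{"jaw": 0.03,"xyz": [0,0,-4]},{"jaw": 0.03,"xyz": [0,0,-6]},{"jaw": 0.03,"xyz": [0,0,-6]},{"jaw": 0.03,"spin": 2.6},{"jaw": 0.03,"spin": 2.6},{"jaw": 0.03,"spin": 2.4},{"jaw": 0.093,"xyz": [-1.8,-9.14,0]},{"jaw": 0.093,"xyz": [-1.8,-9.14,0]},{"jaw": 0.093,"xyz": [-1.8,-9.14,0]},{"jaw": 0.093,"xyz": [-1.8,-9.14,0]},{"jaw": 0.093,"xyz": [-1.8,-9.14,0]},{"jaw": 0.093,"xyz": [-1.8,-9.14,0]},{"jaw": 0.093,"xyz": [-1.8,-9.14,0]},{"jaw": 0.093},{"jaw": 0.093}]' | python3 inch.py 8
python3 - <<'E'
from h import *
from plant import robot
c=snap(robot,"wrist","w17"); s=robot.read_state(); R=Rot.from_rotvec(s["orientation"]).as_matrix()
print("yaw",np.degrees(np.arctan2(R[1,0],R[0,0])).round(1),"togo",local(s,[0.511,0.3195,0.071]).round(4),s["q"].round(2))
for b in blobs(mask(c,"orange")): print(b, plane(ray(c,b[1],1),.068).round(4))
t=snap(robot,"top","t17"); print(blobs(mask(t,"red")))
E
```

```text
t: 25.45
tool_pos: [0.512, 0.3214, 0.32]
orientation: [-3.139, -0.113, -0.001]
force: [0.2, -0.3, 0.1]
opening: 0.0923
gripper_force: 0.0
yaw 4.0 togo [-0.0017  0.0006  0.2489] [ 0.47  0.12  1.35 -0.    1.66  1.97]
(np.int32(803), array([257.5, 167.9]), array([241, 152,  34,  33], dtype=int32)) [0.5109 0.3178 0.068 ]
[(np.int32(101), array([249.9, 184.1]), array([245, 176,  10,  19], dtype=int32))]
```

Scaled: 0.045 m is 9, 0.04 m is 8.

```bash
echo '[{"jaw": 0.093,"xyz": [-0.3,0.4,9]},{"jaw": 0.093,"xyz": [0,0,9]},{"jaw": 0.093,"xyz": [0,0,9]},{"jaw": 0.093,"xyz": [0,0,9]},{"jaw": 0.093,"xyz": [0,0,8]},{"jaw": 0.093,"xyz": [0,0,4]},{"jaw": 0.093,"xyz": [0,0,1.8]},{"jaw": 0.093},{"jaw": 0.04},{"jaw": 0.04},{"jaw": 0.04},{"jaw": 0.04},{"jaw": 0.04}]' | python3 inch.py 8
```

```text
t: 26.85
tool_pos: [0.5113, 0.3183, 0.071]
orientation: [-3.139, -0.108, -0.001]
force: [-0.2, 0.4, 0.9]
opening: 0.0574
gripper_force: 0.0
```

Scaled: -0.045 m is -9, -0.04 m is -8.

```bash
echo '[{"jaw": 0.04},{"jaw": 0.04},{"jaw": 0.04},{"jaw": 0.04}]' | python3 inch.py 8; echo '[{"jaw": 0.04,"xyz": [0,0,-4]},{"jaw": 0.04,"xyz": [0,0,-8]},{"jaw": 0.04,"xyz": [0,0,-9]},{"jaw": 0.04,"xyz": [0,0,-9]},{"jaw": 0.04,"xyz": [0,0,-9]},{"jaw": 0.04,"xyz": [0,0,-8]},{"jaw": 0.04},{"jaw": 0.04}]' | python3 inch.py
python3 - <<'E'
from h import *
from plant import robot
g=dict(np.load("geo.npz")); s=robot.read_state()
hf=g["hf"]+[0,.0015,0]; M=hf+.036*g["nn"]; u=np.array([.9976,.0698,0]); z=np.array([0,0,1])
for n,(a,b) in dict(above=(0,95),A=(0,54),C=(-34,49.7),D=(-16,27.7)).items():
    X=M+(a*u+b*z)/1e3; X[2]+=.003; print(n,"TCP",X.round(4),"togo",local(s,X).round(4))
c=snap(robot,"wrist","w18"); print(blobs(mask(c,"orange")))
E
```

```text
t: 27.25
tool_pos: [0.5111, 0.3182, 0.0705]
orientation: [-3.14, -0.107, -0.0]
force: [0.7, -0.4, 0.8]
opening: 0.0453
gripper_force: 8.0
t: 28.05
tool_pos: [0.5116, 0.3183, 0.3066]
orientation: [-3.139, -0.107, -0.004]
force: [0.4, -0.0, -2.8]
opening: 0.0453
gripper_force: 8.0
above TCP [0.5633 0.0898 0.2964] togo [0.036  0.2315 0.01  ]
A TCP [0.5633 0.0898 0.2554] togo [0.0359 0.2315 0.051 ]
C TCP [0.5294 0.0875 0.2511] togo [0.0019 0.2316 0.0553]
D TCP [0.5473 0.0887 0.2291] togo [0.0198 0.2316 0.0773]
[(np.int32(4249), array([256.5, 248.3]), array([214, 209,  85,  68], dtype=int32)), (np.int32(11), array([248.7, 214.7]), array([246, 214,   6,   3], dtype=int32)), (np.int32(9), array([265.8, 215.1]), array([264, 214,   5,   3], dtype=int32))]
```

Pot held, with the opening at 45.3 mm. Carry it over the mouth, then lower it upright just into the rim.

Scaled: 0.0386 m is 7.72, 0.01 m is 2.

```bash
echo '[{"jaw": 0.04,"xyz": [1.2,7.72,0]},{"jaw": 0.04,"xyz": [1.2,7.72,0]},{"jaw": 0.04,"xyz": [1.2,7.72,0]},{"jaw": 0.04,"xyz": [1.2,7.72,0]},{"jaw": 0.04,"xyz": [1.2,7.72,0]},{"jaw": 0.04,"xyz": [1.2,7.7,0]},{"jaw": 0.04},{"jaw": 0.04},{"jaw": 0.04,"xyz": [0,0,2]},{"jaw": 0.04,"xyz": [0,0,2]},{"jaw": 0.04,"xyz": [0,0,1.6]},{"jaw": 0.04}]' | python3 inch.py
python3 - <<'E'
from h import *
from plant import robot
c=snap(robot,"wrist","w19"); d=snap(robot,"side","s19"); s=robot.read_state()
g=dict(np.load("geo.npz")); M=g["hf"]+[0,.0015,0]+.036*g["nn"]; print(local(s,M+[0,0,.057]).round(4))
a=cv2.resize(c["image"][110:300,130:390],None,fx=2,fy=2); b=cv2.resize(d["image"][150:245,190:300],None,fx=2.5*1.6,fy=4,interpolation=cv2.INTER_CUBIC)
h=max(a.shape[0],b.shape[0])
i=np.zeros((h,a.shape[1]+b.shape[1],3),np.uint8); i[:a.shape[0],:a.shape[1]]=a; i[:b.shape[0],a.shape[1]:]=b
i=i[:,:]; i=cv2.resize(i,None,fx=.8,fy=.8) if i.shape[1]>800 else i
print(i.shape); cv2.imwrite("pics/v6.png",i[:,:,::-1])
E
```

```text
t: 29.3
tool_pos: [0.5616, 0.0903, 0.2749]
orientation: [3.14, 0.109, -0.006]
force: [-0.3, 0.4, -0.9]
opening: 0.0456
gripper_force: 8.0
[0.0008 0.0003 0.0215]
(304, 768, 3)
```

```bash
echo '[{"jaw": 0.04,"xyz": [0.2,0,1.4]},{"jaw": 0.04,"xyz": [0,0,1.4]},{"jaw": 0.04,"xyz": [0,0,1.2]},{"jaw": 0.04}]' | python3 inch.py; python3 tq.py
echo '[{"jaw": 0.04,"xyz": [-1.2,0,0]},{"jaw": 0.04,"xyz": [-1.2,0,0]},{"jaw": 0.04}]' | python3 inch.py; python3 tq.py
```

```text
t: 29.8
tool_pos: [0.5631, 0.0895, 0.2559]
orientation: [3.14, 0.107, -0.003]
force: [-0.9, -0.4, -0.9]
opening: 0.0452
gripper_force: 8.0
q6 1.57 wt [0.01  0.002 0.047] jt6 0.0 F [-0.9 -0.4 -0.9] gf 8.0 dq6 -0.0
t: 30.1
tool_pos: [0.5514, 0.0888, 0.258]
orientation: [-3.14, -0.107, -0.001]
force: [0.2, -0.2, 0.0]
opening: 0.0455
gripper_force: 8.0
q6 1.57 wt [ 0.009 -0.073 -0.09 ] jt6 -0.001 F [ 0.2 -0.2  0. ] gf 8.0 dq6 -0.0
```

```bash
cat > lid.py <<'E'
from h import *
import sys
from plant import robot
c=snap(robot,"wrist",sys.argv[1])
for n in ("w18","w19",sys.argv[1]):
    k=dict(np.load(f"pics/{n}.npz")); b=max(blobs(mask(k,"orange")),key=lambda b:b[0]); print(n,b[0],b[1],b[2])
d=snap(robot,"side","s"+sys.argv[1]); b=blobs(mask(d,"orange")); print("side",b)
s=robot.read_state(); print("F",s["force"].round(2),"wt",s["wrist_torque"].round(3),s["tool_pos"].round(4),s["opening"].round(4))
E
python3 lid.py w20
echo '[{"jaw": 0.04,"xyz": [-1.2,0,0]},{"jaw": 0.04,"xyz": [-1.2,0,0]},{"jaw": 0.04,"xyz": [-1.2,0,0.4]},{"jaw": 0.04,"xyz": [-1,0,0.6]},{"jaw": 0.04}]' | python3 inch.py; python3 lid.py w21
```

```text
w18 4249 [256.5 248.3] [214 209  85  68]
w19 4709 [255.9 245.7] [214 208  85  69]
w20 4771 [255.8 245.4] [214 209  85  68]
side [(np.int32(121), array([238.2, 191.1]), array([234, 184,  11,  15], dtype=int32))]
t: 30.7
tool_pos: [0.528, 0.0872, 0.2519]
orientation: [3.14, 0.107, -0.001]
force: [0.8, 1.0, -1.4]
opening: 0.0456
gripper_force: 8.0
w18 4249 [256.5 248.3] [214 209  85  68]
w19 4709 [255.9 245.7] [214 208  85  69]
w21 4392 [255.6 246.1] [214 214  85  63]
side [(np.int32(117), array([244.6, 195.8]), array([240, 189,  11,  14], dtype=int32))]Traceback (most recent call last):
  File "lid.py", line 8, in <module>
    s=robot.read_state(); print("F",s["force"].round(2),"wt",s["wrist_torque"].round(3),s["tool_pos"].round(4),s["opening"].round(4))
                                                                                                               ^^^^^^^^^^^^^^^^^^
AttributeError: 'float' object has no attribute 'round'
Traceback (most recent call last):
  File "lid.py", line 8, in <module>
    s=robot.read_state(); print("F",s["force"].round(2),"wt",s["wrist_torque"].round(3),s["tool_pos"].round(4),s["opening"].round(4))
                                                                                                               ^^^^^^^^^^^^^^^^^^
AttributeError: 'float' object has no attribute 'round'
```

```bash
sed -i 's/,s\["opening"\].round(4))/)/' lid.py; cat > tilt.py <<'E'
from h import *
import sys
def rows(n,h=68):
    c=dict(np.load(f"pics/{n}.npz")); b=max(blobs(mask(c,"orange")),key=lambda b:b[0])
    # camera is fixed in the tool: take the tool frame from the camera pose (offset [.0751,-.0000,-.1449], known axes)
    Rct=np.array([[0,1,0],[-.964,0,-.267],[-.267,0,.964]]); camt=np.array([.0746,0,-.1446])
    k=dict(c); k["R"]=Rct; k["t"]=-Rct@camt; out={}
    for a in range(0,41,5):
        t=np.radians(a); ax=np.array([-np.sin(t),0,-np.cos(t)]); e1=np.array([np.cos(t),0,-np.sin(t)]); e2=np.array([0,1,0])
        P=[np.array([0,0,.003])+ax*(q-h)/1e3+.023*(np.cos(f)*e1+np.sin(f)*e2) for q in (58,74) for f in np.linspace(0,6.28,73)]
        out[a]=round(min(proj(k,p,1)[1] for p in P),1)
    return b[2][1],out
for n in sys.argv[1:]: print(n,*rows(n))
E
python3 tilt.py w18 w21
```

```text
w18 209 {0: np.float64(205.5), 5: np.float64(205.3), 10: np.float64(205.5), 15: np.float64(206.0), 20: np.float64(206.9), 25: np.float64(208.1), 30: np.float64(209.7), 35: np.float64(211.8), 40: np.float64(214.2)}
w21 214 {0: np.float64(205.5), 5: np.float64(205.3), 10: np.float64(205.5), 15: np.float64(206.0), 20: np.float64(206.9), 25: np.float64(208.1), 30: np.float64(209.7), 35: np.float64(211.8), 40: np.float64(214.2)}
```

The lid's upper edge moved from row 209 to 214, which corresponds to a tilt of about 30°. The pot now lines up with the holder, so I'll slide it in along the axis.

Scaled: 0.004 m is 0.8, 0.003 m is 0.6.

```bash
echo '[{"jaw": 0.04,"xyz": [0.6,0,0.8]},{"jaw": 0.04,"xyz": [0.6,0,0.8]},{"jaw": 0.04,"xyz": [0.6,0,0.8]},{"jaw": 0.04}]' | python3 inch.py; python3 lid.py w22; python3 tilt.py w22|cut -c1-10
echo '[{"jaw": 0.04,"xyz": [0.6,0,0.6]},{"jaw": 0.04,"xyz": [0.6,0,0.6]},{"jaw": 0.04}]' | python3 inch.py; python3 lid.py w23|tail -2;python3 tilt.py w23|cut -c1-10
```

```text
t: 31.2
tool_pos: [0.5378, 0.0878, 0.2392]
orientation: [3.14, 0.107, -0.003]
force: [0.3, 0.0, -0.9]
opening: 0.0453
gripper_force: 8.0
w18 4249 [256.5 248.3] [214 209  85  68]
w19 4709 [255.9 245.7] [214 208  85  69]
w22 4425 [255.6 246.1] [214 214  85  63]
side [(np.int32(118), array([242.3, 197.8]), array([238, 191,  11,  14], dtype=int32))]
F [-0.13  0.54 -0.07] wt [ 0.069  0.059 -0.005] [0.5378 0.0878 0.24  ]
w22 214 {0
t: 31.6
tool_pos: [0.5439, 0.0883, 0.2338]
orientation: [3.14, 0.107, -0.001]
force: [-1.0, 0.3, 0.0]
opening: 0.0453
gripper_force: 8.0
side [(np.int32(116), array([240.6, 198.3]), array([236, 192,  11,  14], dtype=int32))]
F [ 0.39  0.09 -1.09] wt [ 0.017 -0.018  0.033] [0.5438 0.0882 0.2343]
w23 214 {0
```

```bash
echo '[{"jaw": 0.04,"xyz": [0.26,0,0.4]},{"jaw": 0.04,"xyz": [0.26,0,0.4]},{"jaw": 0.04}]' | python3 inch.py >/dev/null; python3 tq.py
echo '[{"jaw": 0.04,"xyz": [0.12,0,0.2]},{"jaw": 0.04}]' | python3 inch.py>/dev/null; python3 tq.py
echo '[{"jaw": 0.04,"xyz": [0.12,0,0.2]},{"jaw": 0.04}]' | python3 inch.py>/dev/null; python3 tq.py
echo '[{"jaw": 0.04,"xyz": [0.12,0,0.2]},{"jaw": 0.04}]' | python3 inch.py; python3 tq.py; python3 lid.py w24|tail -3;python3 tilt.py w24|cut -c1-10
```

```text
q6 1.57 wt [0.004 0.051 0.045] jt6 0.0 F [-0.4 -0.8 -0.8] gf 8.0 dq6 -0.0
q6 1.57 wt [-0.023  0.047 -0.009] jt6 0.0 F [ 0.   0.3 -0.7] gf 8.0 dq6 0.0
q6 1.57 wt [ 0.077  0.151 -0.03 ] jt6 0.004 F [-0.2 -0.4  0.5] gf 8.0 dq6 -0.0
t: 32.6
tool_pos: [0.5481, 0.0888, 0.2285]
orientation: [-3.139, -0.108, -0.0]
force: [-4.9, -0.1, 6.9]
opening: 0.0452
gripper_force: 8.0
q6 1.57 wt [0.202 0.837 0.05 ] jt6 0.033 F [-4.9 -0.1  6.9] gf 8.0 dq6 -0.0
w24 4382 [255.2 246.5] [214 214  84  63]
side [(np.int32(121), array([239.4, 199.4]), array([235, 193,  11,  14], dtype=int32))]
F [-4.72  0.62  5.63] wt [0.193 0.863 0.018] [0.5481 0.0889 0.2285]
w24 214 {0
```

There is an 8 N reaction along the holder axis, at the height predicted for the floor. I'll release, lift clear and check.

Scaled: -0.04 m is -8, -0.03 m is -6.

```bash
echo '[{"jaw": 0.07},{"jaw": 0.07},{"jaw": 0.07},{"jaw": 0.07,"xyz": [0,0,-4]},{"jaw": 0.07,"xyz": [0,0,-6]},{"jaw": 0.07,"xyz": [0,0,-8]},{"jaw": 0.07,"xyz": [-8,0,-4]},{"jaw": 0.07,"xyz": [-8,0,0]},{"jaw": 0.07},{"jaw": 0.07}]' | python3 inch.py
python3 - <<'E'
from h import *
from plant import robot
c=snap(robot,"wrist","w25"); t=snap(robot,"top","t25"); sd=snap(robot,"side","s25")
g=dict(np.load("geo.npz")); hf=g["hf"]+[0,.0015,0]; top=hf+.074*g["nn"]
for n,k,f in (("wrist",c,1),("top",t,0),("side",sd,0)):
    b=[(x[0],x[1]) for x in blobs(mask(k,"orange"))]; print(n,b,"pred lid top",proj(k,top,f).round(1),"mid",proj(k,hf+.066*g["nn"],f).round(1))
bs=[max(blobs(mask(k,"orange")),key=lambda b:b[0])[1] for k in (t,sd)]
X,e=tri(ray(t,bs[0]),ray(sd,bs[1])); print("tri",X.round(4),e,"expect ~",(hf+.068*g["nn"]).round(4))
u,v=map(int,proj(c,top,1)); u=min(max(u,80),432);v=min(max(v,80),304)
cv2.imwrite("pics/v7.png",cv2.resize(c["image"][v-80:v+80,u-80:u+80],None,fx=3.6,fy=3.6,interpolation=cv2.INTER_CUBIC)[:,:,::-1])
E
```

```text
t: 33.7
tool_pos: [0.4681, 0.0831, 0.3377]
orientation: [-3.14, -0.107, -0.002]
force: [0.9, -0.8, 0.0]
opening: 0.0699
gripper_force: 0.0
wrist [(np.int32(2127), array([255.6, 111.1]))] pred lid top [253.8 109.6] mid [253.8 105.1]
top [] pred lid top [220.4 204.6] mid [220.4 203.4]
side [(np.int32(166), array([239. , 200.7]))] pred lid top [238.5 198.5] mid [237.5 199.8]Traceback (most recent call last):
  File "<stdin>", line 7, in <module>
ValueError: max() iterable argument is empty
```

The lid agrees with the predicted home position. I'll view the wrist picture once for the fit.

```bash
python3 - <<'E'
from h import *
c=dict(np.load("pics/w25.npz"))
cv2.imwrite("pics/v7.png",cv2.resize(c["image"][20:220,130:390],None,fx=2.9,fy=2.9,interpolation=cv2.INTER_CUBIC)[:,:,::-1])
E
```

```text
(no output)
```

View pics/v7.png

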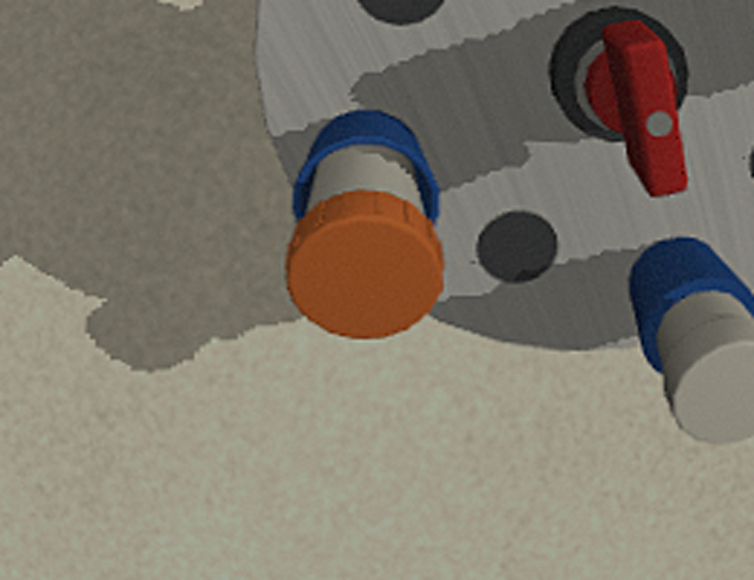

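The picture shows the pot seated in the blue cup: lid centre at crop (365,270), upright along the holder, leaning slightly to the low side as gravity would have it. The nut is at (655,110). I'll check the lid's height by two more wrist views either side.

```bash
echo '[{"jaw": 0.07,"xyz": [-4,8,0]},{"jaw": 0.07,"xyz": [-4,8,0]},{"jaw": 0.07},{"jaw": 0.07}]' | python3 inch.py>/dev/null
python3 -c "
from h import *
from plant import robot
snap(robot,'wrist','w26')"
echo '[{"jaw": 0.07,"xyz": [0,-9,0]},{"jaw": 0.07,"xyz": [0,-9,0]},{"jaw": 0.07,"xyz": [0,-7,0]},{"jaw": 0.07,"xyz": [0,-7,0]},{"jaw": 0.07},{"jaw": 0.07}]' | python3 inch.py
python3 - <<'E'
from h import *
from plant import robot
snap(robot,'wrist','w27')
g=dict(np.load("geo.npz")); C=g["C"]+[0,.0015,0]; hf=g["hf"]+[0,.0015,0]
K={n:dict(np.load(f"pics/{n}.npz")) for n in ("w25","w26","w27")}
r=[]
for n,k in K.items():
    b=max(blobs(mask(k,"orange")),key=lambda b:b[0]); r.append(ray(k,b[1],1)); print(n,b[0],b[1],"pred 70mm",proj(k,hf+.070*g["nn"],1).round(1))
for s in ([1,2],[0,1],[0,1,2]):
    X,e=tri(*[r[i] for i in s]); d=X-hf; print(X.round(4),e,"above floor",(d@g["nn"]*1e3).round(1),"off",(d@g["ex"]*1e3).round(1),(d@g["ey"]*1e3).round(1))
E
```

```text
t: 34.9
tool_pos: [0.4229, 0.1617, 0.3371]
orientation: [3.139, 0.113, -0.001]
force: [-0.4, -0.5, -0.2]
opening: 0.0702
gripper_force: 0.0
w25 2127 [255.6 111.1] pred 70mm [253.8 107.3]
w26 2026 [163.6  70.2] pred 70mm [160.4  66.2]
w27 1843 [350.1  70.7] pred 70mm [348.7  65.3]
[0.5425 0.0862 0.2253] [np.float64(0.4), np.float64(0.4)] above floor 69.8 off -4.5 -2.5
[0.5432 0.0869 0.2233] [np.float64(0.0), np.float64(0.0)] above floor 67.7 off -4.9 -1.9
[0.5428 0.0865 0.225 ] [np.float64(0.6), np.float64(0.3), np.float64(0.7)] above floor 69.4 off -4.4 -2.3
```

```bash
python3 -c "
from plant import robot
print(robot.close_job())"
```

```text
the job is handed in; nothing more can be done
None
```

The job is handed in at 35 s of the 72 s limit: the pot measured fully home and released, and the nut is about 1.5 rad past the washer by turn count and height, though the measured torque stayed well below the 0.2–0.3 N m expected, so that angle is not confirmed.

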